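# Set up the dish feeder and load its stack

### The arm

A 6-joint arm with a two-finger parallel gripper is mounted at the origin on the work surface. World frame = base frame: x ahead of the robot, y to its left, z up, the work surface at z = 0. Lengths are in m, angles in rad, forces in N, time in s.
With the tool pointing down it reaches from about 0.375 to 0.975 m from the base axis. Payload 3.8 kg.
Tool frame: the origin (TCP) lies between the finger pads; the fingertips stand 22 mm ahead of it and the grasp point (between the pads) lies 3 mm ahead of it; z points along the fingers, y is the direction in which the jaws open and shut (so a half turn about z gives the same grasp; the last joint's range is limited). The gripper opens to 85 mm and grips with 20 to 120 N. Pads are 22 mm wide; open, the fingers measure 114 mm over their backs; the gripper's body (76 mm by 85 mm) begins 54 mm behind the grasp point. The pads swing forward as they close: fully open they stand 13 mm farther back than shut.
Start: joints at [1.191, 0.264, 1.604, -0, 1.274, -0.037], TCP at [0.227, 0.636, 0.253] pointing down, gripper open.
Joint ranges: [-2.63, 2.63], [-0.94, 2.18], [0.31, 2.57], [-1.31, 4.45], [0, 2.66], [-2.55, 2.55]. Speed limits (rad/s): [2.57, 2.57, 3.14, 3.14, 3.14, 3.14].

### API

Orientations are given as a rotation vector (axis times angle).
In Python, from workcell import * gives the robot as it stands.
- The arm moves only by the tool step_arm, never from a script. Its argument "motion" is a list that holds one entry, the list of rows, each a list of 7 numbers: the finger opening in m, from 0 to 0.0854, then the shift along the world's x, y, z in m, then the turn, a rotation vector about the world's x, y, z in degrees. A call has exactly 8 rows; each row is the pose to reach, as a shift and turn from the pose measured when the call began; what a row does not reach only later rows make up. A row lasts 1/8 s, in which the tool goes at most 62.5 mm and 10.7 degrees, less where a joint would pass 70% of its speed; a pose out of reach is approached as far as the arm can. A call with a gripper value outside its range is refused whole. The fingers move at their own pace and stop on an object; "newtons" is the grip in N (left out, the last holds). Time passes only in rows, so rows that repeat a pose let the fingers close, or fill a call up. It gives the time, the measured TCP pose, the force and the opening at its end, in the units of the state.
- read_state(): the state, without advancing time (a new reading comes with each control period).
- read_camera(name): name is "side" or "top"; returns (picture, depth): 480x640x3 uint8, blue, green, red; 480x640 float32, m along the optical axis (not along the pixel's ray), 0 where there is no reading.
- get_calibration(name): a dict with "K" (3x3 intrinsics, pixels), "world_from_camera" (4x4, takes a point from camera to world coordinates). Camera axes: x right, y down, z forward; pixel columns grow to the right and rows downward; lengths in m; the calibration is good to about 2 mm. A picture is of the moment at which its call begins. get_calibration takes no time and is no camera call.
- finish_job(): hands the job in, once; it reports no verdict.
Trained networks look in the newest picture that a camera, given by its name, has taken for a name from the list of things; names that differ only in an ending like _2 or _b are one class to them, and where a whole thing is asked for, a point or a joint stands for the part that bears it (a point fixed in the world has none). Each returns a list of dicts, best first, with "score" (0 to 1); they miss things now and then, are a little off and sometimes report something else, mostly with a low value. They report only what shows in the picture. A call takes as long as a camera call. They do not tell look-alikes from the thing itself.
- spot_in(camera, thing): "xyz" ([x, y, z] in m, in the coordinates of the camera as it stood for that picture, good to about 4 mm: the middle of the surface that is visible of it).
- regions_of(camera, thing): "region" (480x640 bool, what is visible of it).
The state is a dict: "time": time; "q": joint angles; "joint_vel": joint speeds; "joint_torque": joint torques, N m; "tool_pos": TCP position; "tcp_rot": TCP orientation; "wrist_force": force on the tool from outside, world axes, zero at the start; "torque": the same for the moment, N m; "width": opening from 0.0 (shut) to 1.0 (fully open).
Only numpy, scipy, OpenCV 4.12 (cv2) and the standard library are available. Lean on these libraries where they do the work, as an engineer would, in place of code of your own. Each camera call takes 0.05 s, during which the arm holds its last target. There are 200 camera calls.

### The job

Get the low white dish feeder ready for its run. Swing the green dust cover on its pin right back to the stop so that the feed port is clear, then fit whichever of the two look-alike adapter plates drops flat onto the deck over both dowel pins, grip bar to the front, and leave the other plate lying flat on a tray or the bench. Then stack every small sample dish that is out into one square, straight pile on the fitted plate, centred over the port, without disturbing the other things on the bench.

Things in the scene. Friction and masses are not known exactly. Their poses are not given: they have to be found in the camera images.
- feeder: dish feeder: fixed low white machine with a green skirt. Origin under the port at bench level; x to its back, y to its left, z up. Its flat deck, 70 mm above the bench, reaches 65 mm in front of the port, 130 mm behind it and 100 mm to each side; behind that a console strip 55 mm deep stands 16 mm above the deck
- port (a point): centre of the feed port at deck height (axes as the feeder's): a flush black ring of 47 mm with a rubber lift pad. Two steel dowel pins (8 mm thick, 14 mm high, tapered tips) stand on the deck 24 mm in front of the port, one 48 mm to the right, the other to the left (dowel_b_tip)
- dowel_b_tip (a point): tip of the left-hand dowel, 24 mm in front of the port and either 48 mm or 38 mm to the left of it, 14 mm above the deck; the hole not in use has a flush black plug
- cover (a joint): swing of the green dust cover about its upright pin, which stands 50 mm behind the port (boss 22 mm across, 11 mm high): 0 = disc centred over the port, grows as the cover swings to the feeder's left and round to its back, 2.4 rad = against its stop, fully open. It turns with light friction (about 1 N at the knob) and stays where it is left
- cover_knob (a point): middle of the black upright knob on the cover (14 mm thick, 32 mm high, its top 37 mm above the deck), 64 mm from the pin. The cover is a green disc of 52 mm, 4 mm thick, its centre 50 mm from the pin, its underside 1 mm above the deck
- dish_tray: white tray 300 x 200 mm fixed to the bench, floor 3 mm thick, low rim 5 mm high in all, where the dishes start; origin at the centre of its underside, x along its length
- plate_tray: blue tray 300 x 200 mm fixed to the bench, floor 3 mm thick, low rim 5 mm high in all, where the two adapter plates start; origin at the centre of its underside, x along its length. The two trays may be on either side of the feeder
- plate_1_mid (a point): adapter plate, aluminium, 82 (x) x 130 (y) x 6 mm, about 160 g; this point is the centre of its 40 mm opening, half-way up its thickness; the plate reaches 46 mm in front of it (-x) and 36 mm behind. Black ticks round the opening mark a dish's place. Fitted: this point is over the port, 3 mm above the deck, axes as the port's; a plate that does not match stays up on the dowels
- plate_2_mid (a point): adapter plate, aluminium, 82 (x) x 130 (y) x 6 mm, about 160 g; this point is the centre of its 40 mm opening, half-way up its thickness; the plate reaches 46 mm in front of it (-x) and 36 mm behind. Black ticks round the opening mark a dish's place. Fitted: this point is over the port, 3 mm above the deck, axes as the port's; a plate that does not match stays up on the dowels
- plate_1_grip (a point): middle of that plate's dark grip bar: 8 mm thick (x), 44 mm long (y), upright on the front edge, 42 mm in front of the plate's centre, 22 mm above the underside (bar top 36 mm above it). Dowel holes, 11 mm: both 24 mm in front of the plate's centre, one 48 mm right (-y), the other left at 48 mm on one plate and 38 mm on the other; else the plates are alike
- plate_2_grip (a point): middle of that plate's dark grip bar: 8 mm thick (x), 44 mm long (y), upright on the front edge, 42 mm in front of the plate's centre, 22 mm above the underside (bar top 36 mm above it). Dowel holes, 11 mm: both 24 mm in front of the plate's centre, one 48 mm right (-y), the other left at 48 mm on one plate and 38 mm on the other; else the plates are alike
- dish_1_mid (a point): small closed sample dish, clear with coloured gel, 55 mm across, 15 mm high, 35 g, flat above and below; this point is its centre. Four to six dishes are out; absent ones read None
- dish_2_mid (a point): small closed sample dish, clear with coloured gel, 55 mm across, 15 mm high, 35 g, flat above and below; this point is its centre. Four to six dishes are out; absent ones read None
- dish_3_mid (a point): small closed sample dish, clear with coloured gel, 55 mm across, 15 mm high, 35 g, flat above and below; this point is its centre. Four to six dishes are out; absent ones read None
- dish_4_mid (a point): small closed sample dish, clear with coloured gel, 55 mm across, 15 mm high, 35 g, flat above and below; this point is its centre. Four to six dishes are out; absent ones read None
- dish_5_mid (a point): small closed sample dish, clear with coloured gel, 55 mm across, 15 mm high, 35 g, flat above and below; this point is its centre. Four to six dishes are out; absent ones read None
- dish_6_mid (a point): small closed sample dish, clear with coloured gel, 55 mm across, 15 mm high, 35 g, flat above and below; this point is its centre. Four to six dishes are out; absent ones read None
- forceps: bystander, leave alone: steel forceps, 120 mm long, lying flat; origin on its underside
- tip_box: bystander, leave alone: box of pipette tips, 87 x 62 x 48 mm, grey with a blue lid; origin at the centre of its underside
- tape_roll: bystander, leave alone: roll of white tape lying flat, 60 mm across, 19 mm high; origin at the centre of its underside
- beaker: bystander, leave alone: small glass beaker, 60 mm across, 75 mm high; origin at the centre of its underside
- reagent_bottle: bystander, leave alone: white bottle with red cap, 60 mm across, 115 mm high; origin at the centre of its underside
- spray_bottle: bystander, leave alone: white spray bottle with blue head, 45 mm across, 125 mm high; origin at the centre of its underside
- notebook: bystander, leave alone: closed blue notebook, 105 x 148 x 14 mm; origin at the centre of its underside
Not all that is in view belongs to the job. Leave any orange look-alike of the part that bears plate_2_mid alone.

How it is judged:
On the way, in this order (a step that is already met when the one before it is completed fails the run):
1. the dust cover is swung right back, clear of the port (value of joint cover above 2.1 rad), for 0.2 s.
2. the matching adapter plate sits flat on the deck over both dowels (((horizontal distance between plate_1_mid and port below 0.004 m and z of plate_1_mid in the frame of port between 0 and 0.0055 m and angle between plate_1_mid's own z axis and vertical below 0.04 rad and x of plate_1_grip in the frame of port below -0.035 m) or (horizontal distance between plate_2_mid and port below 0.004 m and z of plate_2_mid in the frame of port between 0 and 0.0055 m and angle between plate_2_mid's own z axis and vertical below 0.04 rad and x of plate_2_grip in the frame of port below -0.035 m))), for 0.2 s.
At the end, for the whole second after the job is handed in: Cover past 2.1 rad; matching plate flat on the deck over both dowels (centre within 4 mm of the port, grip bar to the front); other plate flat, below 20 mm, off the feeder; every dish out lies flat in the pile, centre within 5 mm of the port axis, at rest (value of joint cover above 2.1 rad and (((horizontal distance between plate_1_mid and port below 0.004 m and z of plate_1_mid in the frame of port between 0 and 0.0055 m and angle between plate_1_mid's own z axis and vertical below 0.04 rad and x of plate_1_grip in the frame of port below -0.035 m) and (height (world z) of plate_2_mid below 0.02 m and angle between plate_2_mid's own z axis and vertical below 0.12 rad)) or ((horizontal distance between plate_2_mid and port below 0.004 m and z of plate_2_mid in the frame of port between 0 and 0.0055 m and angle between plate_2_mid's own z axis and vertical below 0.04 rad and x of plate_2_grip in the frame of port below -0.035 m) and (height (world z) of plate_1_mid below 0.02 m and angle between plate_1_mid's own z axis and vertical below 0.12 rad))) and horizontal distance between each of dish_1_mid, dish_2_mid, dish_3_mid, dish_4_mid, dish_5_mid, dish_6_mid and port below 0.005 m and z of each of dish_1_mid, dish_2_mid, dish_3_mid, dish_4_mid, dish_5_mid, dish_6_mid in the frame of port above 0.01 m and angle between the z axis of each of dish_1_mid, dish_2_mid, dish_3_mid, dish_4_mid, dish_5_mid, dish_6_mid and the z axis of port, either way round below 0.06 rad and linear speed of each of dish_1, dish_2, dish_3, dish_4, dish_5, dish_6 below 0.02 m/s); the robot touches nothing.
It fails at once if a bystander is pushed more than 5 cm (distance of any of forceps, tip_box, tape_roll, beaker, reagent_bottle, spray_bottle, notebook from where it was at the start of the episode above 0.05 m).
It fails at once if the beaker or a bottle is tipped over (angle between any of beaker, reagent_bottle, spray_bottle's own z axis and vertical above 0.5 rad).
Of dish_1, dish_2, dish_3, dish_4, dish_5, dish_6 only 4 to 6 are there at a start; the rules pass over those that are not, and their reading is None.
At some moment in a run one of plate_1, plate_2 may be knocked a few centimetres aside while the robot is not near it.
Once in a run the grip may slacken for a moment while it holds something.
It also fails if it takes over 210 s, if anything falls off the work surface, if the arm or the gripper's body presses on something with over 40 N, if the wrist force passes 120 N, or if a joint passes its speed limit or range.

## Working session

There is one attempt and no reset: what is moved stays moved. The work goes in short steps, Python scripts to look and compute and a tool call to move; the robot and the scene stay as the last step left them, time stands still between calls to the robot, and variables do not carry over. Pictures are saved under pics/ and viewed, on a budget of 14 in all, crops included, one or two more only if the job needs it, and the job is handed in when it is done.

Besides the shell and the picture viewer there is one more tool, called after "Emit:" in YAML: its name, and indented under it one key for each argument. step_arm: Moves the arm, as the interface text tells. Its arguments: {"type":"object","properties":{"motion":{"type":"array"},"newtons":{"type":"number"}},"required":["motion"]}

```bash
mkdir -p pics; ls
cat > h.py <<'E'
from workcell import *
import numpy as np, cv2
def shot(cam,name=None,crop=None,scale=1):
    p,d=read_camera(cam)
    if name:
        q=p if crop is None else p[crop[1]:crop[3],crop[0]:crop[2]]
        cv2.imwrite('pics/'+name,cv2.resize(q,None,fx=scale,fy=scale,interpolation=cv2.INTER_CUBIC))
    return p,d
def w(cam,xyz):
    return (get_calibration(cam)["world_from_camera"]@np.append(xyz,1))[:3]
def cloud(cam,d):
    c=get_calibration(cam);K=c["K"];v,u=np.mgrid[:480,:640]
    P=np.stack([(u-K[0][2])*d/K[0][0],(v-K[1][2])*d/K[1][1],d,np.ones_like(d)],-1)
    return (P@np.array(c["world_from_camera"]).T)[...,:3]
def px(cam,xyz):
    c=get_calibration(cam);p=np.linalg.inv(c["world_from_camera"])@np.append(xyz,1)
    q=np.array(c["K"])@p[:3];return q[:2]/q[2]
E
python3 - <<'E'
from h import *
for c in("top","side"):
    k=get_calibration(c);print(c,np.round(k["K"],1).tolist(),np.round(k["world_from_camera"],3).tolist())
    p,d=shot(c,c+"0.png")
    for t in["feeder","cover_knob","plate_1_mid","plate_1_grip","dish_1_mid","dish_tray","plate_tray","dowel_b_tip","port","forceps","tip_box","tape_roll","beaker","reagent_bottle","spray_bottle","notebook"]:
        try:
            print(c,t,[(round(r["score"],2),np.round(w(c,r["xyz"]),3).tolist()) for r in spot_in(c,t)])
        except Exception as e: print(t,e)
print(read_state())
E
```

```text
pics
top [[484.8, 0.0, 322.7], [0.0, 484.8, 239.2], [0.0, 0.0, 1.0]] [[-0.022, -0.991, 0.134, 0.451], [-0.999, 0.025, 0.022, 0.0], [-0.025, -0.133, -0.991, 1.116], [0.0, 0.0, 0.0, 1.0]]
top feeder [(0.81, [0.589, 0.023, 0.076]), (0.6, [0.514, -0.274, 0.021])]
top cover_knob [(0.76, [0.539, 0.029, 0.077])]
top plate_1_mid [(0.97, [0.557, 0.334, 0.012])]
top plate_1_grip [(0.96, [0.559, 0.335, 0.007]), (0.33, [0.37, -0.042, 0.006]), (0.3, [0.405, 0.335, 0.011]), (0.25, [0.462, -0.367, 0.017])]
top dish_1_mid [(0.8, [0.463, -0.365, 0.016])]
top dish_tray [(0.61, [0.478, -0.317, 0.001]), (0.42, [0.368, -0.043, 0.006])]
top plate_tray [(0.65, [0.484, 0.329, -0.001])]
top dowel_b_tip [(0.42, [0.556, 0.333, 0.007])]
top port [(0.57, [0.592, 0.021, 0.073])]
top forceps [(0.79, [0.372, -0.044, 0.006])]
top tip_box [(0.68, [0.807, 0.002, 0.051]), (0.36, [0.403, 0.333, 0.011]), (0.28, [0.485, 0.329, 0.001])]
top tape_roll [(0.66, [0.708, -0.219, 0.018]), (0.39, [0.542, 0.029, 0.074]), (0.32, [0.479, -0.316, 0.003])]
top beaker [(0.77, [0.724, -0.321, 0.048])]
top reagent_bottle [(0.58, [0.784, 
[... 1285 characters left out ...]
0.748, 0.26, 0.01])]
{'time': 1.7, 'q': array([ 1.19111074e+00,  2.63894387e-01,  1.60403461e+00, -2.57910303e-05,
        1.27371144e+00, -3.68923963e-02]), 'joint_vel': array([ 7.80336565e-05,  2.57335890e-03, -2.14440574e-04,  1.46350417e-03,
        1.62769895e-04, -1.78651772e-03]), 'joint_torque': array([ 1.55441562e-04, -5.15051401e+01, -3.67703140e+01, -2.56341955e-04,
        1.24549144e-03,  1.00029578e-05]), 'tool_pos': array([0.22687518, 0.63570231, 0.25326478]), 'tcp_rot': array([ 5.35811669e-01,  3.09554853e+00, -8.14408559e-05]), 'wrist_force': array([-0.16891144, -0.6095398 , -0.64672558]), 'torque': array([ 0.0335781 , -0.02707283,  0.01897095]), 'width': 1.0051929337709025}
```

View pics/top0.png

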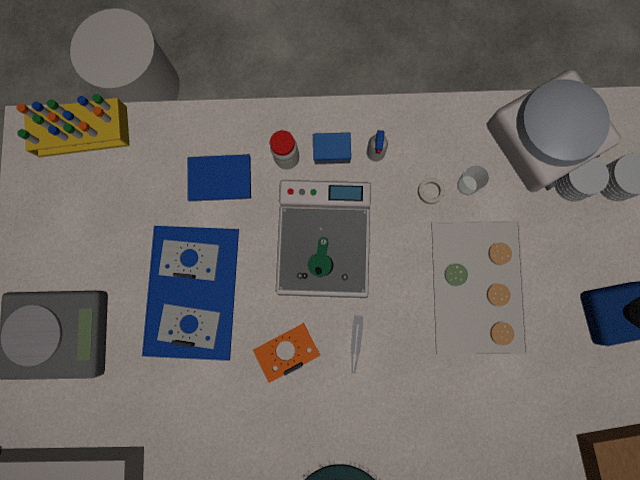

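View pics/side0.png

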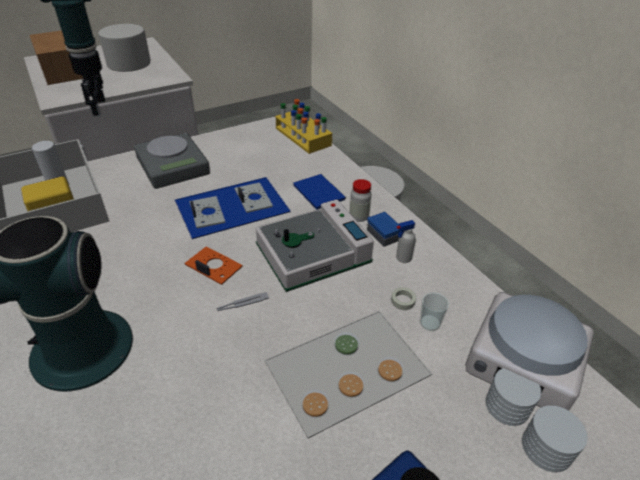

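The top view shows the feeder with its console to +x. The cover is over the port at about (320,264), with dowels at about (302,276) and (345,277). Two plates are on the blue tray at (189,259) and (189,325). Four dishes are on the white tray at (456,274), (500,253), (498,294) and (502,333). An orange decoy plate sits at (286,350). Next I'll zoom in on the dowels and plate holes.

Run:
```python
from h import *
ims=[];
acc=[read_camera("top") for _ in range(4)]
p=np.mean([a[0] for a in acc],0).astype(np.uint8)
d=np.median([a[1] for a in acc],0);np.save("d0.npy",d);cv2.imwrite("p0.png",p)
a=cv2.resize(p[175:305,270:380],None,fx=3.6,fy=3.6,interpolation=cv2.INTER_CUBIC)
b=cv2.resize(p[230:360,145:235],None,fx=3.6,fy=3.6,interpolation=cv2.INTER_CUBIC)
cv2.imwrite("pics/z1.png",np.hstack([a,b]))
X=cloud("top",d)
for u,v in [(290,290),(355,290),(300,230),(355,215),(320,264),(283,186),(365,190)]: print(u,v,X[v,u].round(4))
# deck corners: height mask
m=((X[...,2]>.06)&(X[...,2]<.08)&(abs(X[...,1]-.02)<.2)&(X[...,0]>.4)&(X[...,0]<.72)).astype(np.uint8)
c=max(cv2.findContours(m,0,2)[0],key=cv2.contourArea);r=cv2.minAreaRect(c);print(r,cv2.boxPoints(r))
# depth-based points > .092 in feeder : console height
P=X[(X[...,2]>.062)&(abs(X[...,1]-.02)<.16)&(X[...,0]>.45)&(X[...,0]<.75)]
rr=cv2.minAreaRect(P[:,:2].astype(np.float32)*1000);print("feeder rect mm",rr)
for t in["dish_1_mid","plate_1_mid","plate_1_grip","cover_knob"]:
  for r in regions_of("top",t):
    m=r["region"]; v,u=np.where(m);print(t,round(r["score"],2),m.sum(),u.mean().round(1),v.mean().round(1),np.median(X[m],0).round(4))
```

```text
290 290 [0.4833 0.0964 0.0695]
355 290 [ 0.4801 -0.0432  0.0715]
300 230 [0.6131 0.0727 0.0714]
355 215 [ 0.643  -0.0482  0.0724]
320 264 [0.5372 0.0304 0.0773]
283 186 [0.7086 0.1072 0.0873]
365 190 [ 0.6953 -0.0709  0.0849]
((322.6432800292969, 250.37716674804688), (92.1539077758789, 90.44784545898438), 1.5275253057479858) [[275.37717 294.35675]
 [277.78824 203.94102]
 [369.9094  206.39758]
 [367.49832 296.8133 ]]
feeder rect mm ((594.856689453125, 22.864173889160156), (200.00253295898438, 249.5911865234375), 86.84952545166016)
dish_1_mid 0.87 503 498.4 294.5 [ 0.4641 -0.3645  0.0187]
dish_1_mid 0.73 462 456.0 274.5 [ 0.5109 -0.273   0.0186]
plate_1_mid 0.95 1779 188.2 260.5 [0.5562 0.3356 0.0096]
plate_1_grip 0.62 1761 188.3 260.4 [0.5575 0.3342 0.0096]
cover_knob 0.73 581 319.9 259.5 [0.5438 0.0295 0.076 ]
```

View pics/z1.png

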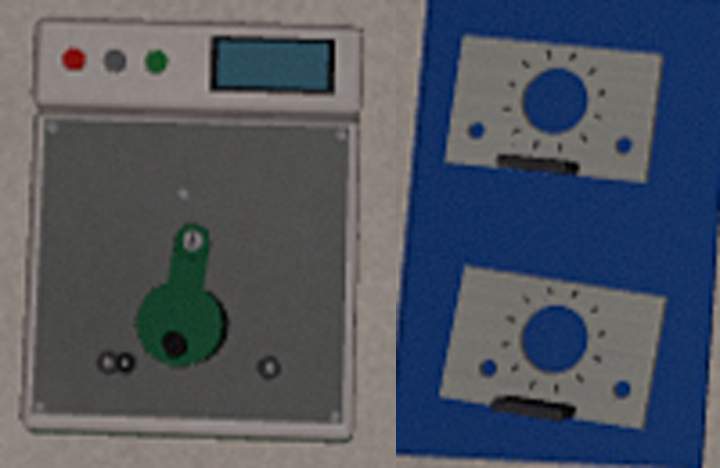

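The upper plate's holes are about 96 mm apart and the lower plate's about 86 mm. The left dowel in use is the outer one, at 48 mm, so the upper plate should fit. Now for precise geometry from both cameras.

```bash
cat >> h.py <<'E'
def med(cam,n=3):
    a=[read_camera(cam) for _ in range(n)]
    return np.mean([x[0] for x in a],0).astype(np.uint8),np.median([x[1] for x in a],0)
def plane(cam,u,v,z):
    c=get_calibration(cam);T=np.array(c["world_from_camera"])
    r=T[:3,:3]@np.linalg.inv(c["K"])@[u,v,1];return T[:3,3]+r*(z-T[2,3])/r[2]
def blobs(X,lo,hi,box,amin=20):
    m=((X[...,2]>lo)&(X[...,2]<hi)&(X[...,0]>box[0])&(X[...,0]<box[1])&(X[...,1]>box[2])&(X[...,1]<box[3])).astype(np.uint8)
    n,L=cv2.connectedComponents(m,connectivity=4);o=[]
    for i in range(1,n):
        k=L==i
        if k.sum()>=amin:o.append(X[k])
    return o
def rect(P): return cv2.minAreaRect((P[:,:2]*1000).astype(np.float32))
E
python3 - <<'E'
from h import *
D={"top":np.load("d0.npy"),"side":med("side",4)[1]}
for c in D:
    X=cloud(c,D[c]);print("==",c)
    print("tray z",np.median(X[(abs(X[...,0]-.5)<.1)&(abs(X[...,1]-.334)<.09)][:,2]))
    for n,lo,hi,b in [("dish",.011,.03,(.35,.62,-.43,-.22)),("plate",.0065,.014,(.35,.63,.25,.42)),("bar",.018,.06,(.35,.63,.25,.42)),("knob",.085,.12,(.48,.62,-.05,.1)),("dowel",.076,.1,(.45,.66,-.08,.12)),("deckup",.0735,.1,(.45,.66,-.08,.12)),("console",.079,.1,(.63,.75,-.1,.16)),("feeder",.062,.1,(.45,.75,-.12,.16))]:
        for P in blobs(X,lo,hi,b,4 if n in("dowel","deckup","knob") else 15):
            r=rect(P);print(n,len(P),"mean",(P.mean(0)*1000).round(1),"zmax",(P[:,2].max()*1000).round(1),"rect",np.round(r[0],1),np.round(r[1],1),round(r[2],1))
q=lambda u,v:(270+u/3.6,175+v/3.6)
for n,uv,z in[("dowL",(107,362),.084),("dowR",(268,368),.084),("pin",(192,240),.081),("knobtop",(174,345),.107)]:
    print(n,plane("top",*q(*uv),z).round(4))
E
```

```text
== top
tray z 0.004820963219442698
dish 484 mean [ 556.7 -376.2   18.6] zmax 21.9 rect [ 557.7 -376.9] [53.1 54.1] 42.8
dish 481 mean [ 511.5 -274.3   18.5] zmax 21.8 rect [ 511.2 -275.1] [54.4 51.7] 88.1
dish 494 mean [ 464.1 -366.    18.6] zmax 22.6 rect [ 464.4 -366.8] [53.1 53.8] 60.4
dish 511 mean [ 378.2 -368.1   18.7] zmax 22.1 rect [ 377.8 -368.5] [52.9 52.2] 88.7
plate 1619 mean [560.7 335.3   9.7] zmax 13.6 rect [559.6 336.3] [131.   82.1] 82.9
plate 1730 mean [409.8 333.8   9.8] zmax 13.6 rect [408.3 334.7] [130.6  84.2] 80.2
bar 86 mean [522.3 338.   37.2] zmax 42.8 rect [522.8 340.1] [43.  8.] 83.1
bar 103 mean [373.1 339.   36.3] zmax 42.9 rect [372.6 340.8] [44.   8.1] 79.8
knob 39 mean [521.8  34.5 106.2] zmax 111.0 rect [522.3  34.2] [12.2 12.6] 88.5
dowel 8 mean [613.1  28.5  80.3] zmax 82.4 rect [612.7  28.8] [4.4 4.9] 88.2
dowel 89 mean [583.7  24.3  79.5] zmax 84.4 rect [583.1  25.9] [20.2 27.1] 34.6
dowel 8 mean [564.4  35.3  76.8] zmax 78.8 rect [564.4  35.2] [3.1 8.6] 62.2
dowel 9 mean [565.3  25.1  76.3] zmax 76.8 rect [565.8  25. ] [6.1 7.6] 43.5
dowel 5 mea
[... 3265 characters left out ...]
8.4 61.9] 76.6
deckup 83 mean [520.5  28.2  82. ] zmax 99.8 rect [523.6  33.4] [43.7 23. ] 63.5
deckup 4 mean [548.1  47.3  74.1] zmax 74.4 rect [548.1  47.3] [4.7 2.6] 62.5
deckup 9 mean [546.7  13.   74. ] zmax 75.0 rect [546.9  11.8] [13.3  7.7] 62.0
deckup 17 mean [659.1 -67.4  78.8] zmax 84.4 rect [658.8 -66.7] [24.1  2.1] 89.1
deckup 11 mean [506.5 -24.1  78.9] zmax 83.9 rect [506.4 -23.9] [3.4 6.2] 37.2
console 995 mean [686.9   6.4  84.6] zmax 89.0 rect [689.6  15.2] [201.5  54.6] 87.1
feeder 5107 mean [590.3   9.5  72.4] zmax 99.8 rect [592.7  20.8] [202.4 248.7] 86.9
dowL [0.513  0.0739 0.084 ]
dowR [ 0.5073 -0.0211  0.084 ]
pin [0.5849 0.0221 0.081 ]
knobtop [0.5205 0.0333 0.107 ]
```

Emit:
step_arm:
  motion:
    - [[0.04,0.024,-0.049,0,0,0,1],[0.04,0.048,-0.098,0,0,0,2],[0.04,0.072,-0.147,0,0,0,3],[0.04,0.096,-0.196,0,0,0,4],[0.04,0.12,-0.245,0,0,0,6],[0.04,0.144,-0.294,0,0,0,8],[0.04,0.168,-0.343,-0.02,0,0,9],[0.04,0.192,-0.392,-0.04,0,0,10]]

```text
time: 3.3
tool_pos: [0.4198, 0.2423, 0.2136]
tcp_rot: [0.263, 3.129, 0.002]
wrist_force: [0.0, 0.1, 0.2]
width: 0.472
```

Emit:
step_arm:
  motion:
    - [[0.04,0.024,-0.049,0,0,0,0],[0.04,0.048,-0.098,0,0,0,0],[0.04,0.072,-0.147,0,0,0,0],[0.04,0.095,-0.19,0,0,0,0],[0.04,0.102,-0.209,0,0,0,0],[0.04,0.102,-0.209,-0.03,0,0,0],[0.04,0.102,-0.209,-0.05,0,0,0],[0.04,0.102,-0.209,-0.05,0,0,0]]

```text
time: 4.3
tool_pos: [0.5199, 0.0338, 0.1617]
tcp_rot: [-0.262, -3.128, -0.002]
wrist_force: [-0.1, -0.7, 0.6]
width: 0.469
```

Run:
```python
from h import *
print(read_state()["tool_pos"])
for c in("top","side"):
    p,d=med(c,3);X=cloud(c,d);t=read_state()["tool_pos"]
    u,v=px(c,t);print(c,u,v)
    cv2.imwrite(f"/tmp/{c}.png",p)
    np.save(f"/tmp/{c}.npy",X)
a=cv2.resize(cv2.imread("/tmp/top.png")[200:330,260:390],None,fx=3,fy=3)
b=cv2.resize(cv2.imread("/tmp/side.png")[150:280,230:360],None,fx=3,fy=3)
cv2.imwrite("pics/k1.png",np.hstack([a,b]))
```

```text
[0.51987518 0.03377933 0.16174646]
top 317.06381086116767 267.9062809924596
side 285.283076601643 211.46909536159822
```

View pics/k1.png

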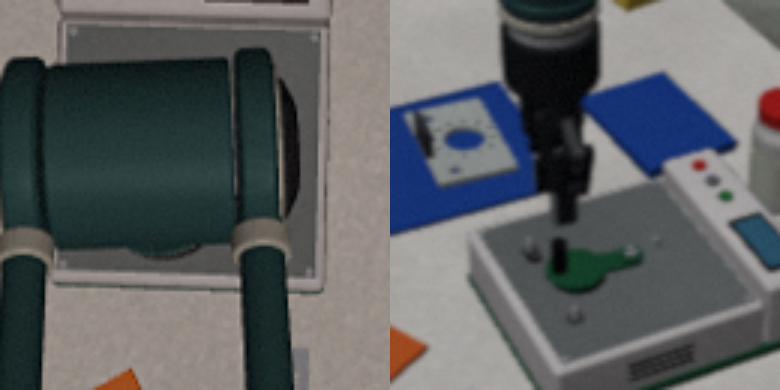

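The side view shows the open fingers directly above the black knob, while the arm blocks the top view. I'll lower the tool and cage the knob.

Emit:
step_arm:
  motion:
    - [[0.04,0.001,0,-0.02,0,0,0],[0.04,0.001,0,-0.04,0,0,0],[0.04,0.001,0,-0.05,0,0,0],[0.04,0.001,0,-0.05,0,0,0],[0.022,0.001,0,-0.05,0,0,0],[0.022,0.001,0,-0.05,0,0,0],[0.022,0.001,0,-0.05,0,0,0],[0.022,0.001,0,-0.05,0,0,0]]
  newtons: 20

```text
time: 5.6
tool_pos: [0.5238, 0.0336, 0.1152]
tcp_rot: [0.262, 3.126, 0.002]
wrist_force: [0.7, 1.3, -0.1]
width: 0.258
```

Run:
```python
from h import *
t=read_state()["tool_pos"];print(t)
pin=np.array([583.8,22.4]);v=t[:2]*1000-pin;a0=np.degrees(np.arctan2(v[1],v[0]));r=np.hypot(*v);print(a0,r)
for d in range(0,137,8):
    a=np.radians(a0-d);rr=r+(64-r)*min(1,d/16);print(d,np.round((pin+rr*np.array([np.cos(a),np.sin(a)])-t[:2]*1000)))
```

```text
[0.52379471 0.0335866  0.11523386]
169.43975187984574 61.03912510852205
0 [ 0. -0.]
8 [1. 9.]
16 [ 3. 17.]
24 [ 7. 25.]
32 [13. 32.]
40 [19. 38.]
48 [27. 43.]
56 [35. 48.]
64 [43. 51.]
72 [52. 52.]
80 [61. 53.]
88 [70. 52.]
96 [78. 50.]
104 [87. 47.]
112 [94. 43.]
120 [102.  37.]
128 [108.  31.]
136 [113.  24.]
```

Emit:
step_arm:
  motion:
    - [[0.022,0.001,0.009,-0.002,0,0,-8],[0.022,0.003,0.017,-0.002,0,0,-16],[0.022,0.007,0.025,-0.002,0,0,-24],[0.022,0.013,0.032,-0.002,0,0,-32],[0.022,0.019,0.038,-0.002,0,0,-40],[0.022,0.027,0.043,-0.002,0,0,-48],[0.022,0.035,0.048,-0.002,0,0,-56],[0.022,0.043,0.051,-0.002,0,0,-64]]

```text
time: 6.6
tool_pos: [0.5664, 0.0847, 0.113]
tcp_rot: [1.884, 2.509, -0.004]
wrist_force: [-1.3, -1.3, 1.2]
width: 0.26
```

Run:
```python
from h import *
t=read_state()["tool_pos"];print(read_state())
pin=np.array([583.8,22.4]);v=t[:2]*1000-pin;a0=np.degrees(np.arctan2(v[1],v[0]));r=np.hypot(*v);print(a0,r)
for k in range(1,9):
    d=(a0-37)*min(1,k/7)
    a=np.radians(a0-d);rr=r+(64-r)*min(1,d/16);print(round(d,1),np.round((pin+rr*np.array([np.cos(a),np.sin(a)])-t[:2]*1000)))
p,d=shot("side","s2.png",(230,150,390,290),3)
```

```text
{'time': 6.6, 'q': array([ 0.10739472,  0.19926243,  1.95907084, -0.0051827 ,  0.98206522,
       -0.17210517]), 'joint_vel': array([ 0.02905447,  0.1180653 , -0.14618575, -0.01029703,  0.02796333,
        1.1394318 ]), 'joint_torque': array([  0.22799256, -43.69616032, -32.15688944,   0.18595129,
        -0.41849803,  -1.19065471]), 'tool_pos': array([0.56640134, 0.08469579, 0.11295516]), 'tcp_rot': array([ 1.88444258,  2.50888022, -0.0036545 ]), 'wrist_force': array([-1.32909813, -1.27793586,  1.22484141]), 'torque': array([-0.14414801,  0.11982593,  0.01278465]), 'width': 0.2599701604789084}
105.60457088189077 64.67981980661186
9.8 [11.  2.]
19.6 [22.  2.]
29.4 [33. -0.]
39.2 [43. -4.]
49.0 [53. -9.]
58.8 [ 61. -16.]
68.6 [ 69. -24.]
68.6 [ 69. -24.]
```

View pics/s2.png

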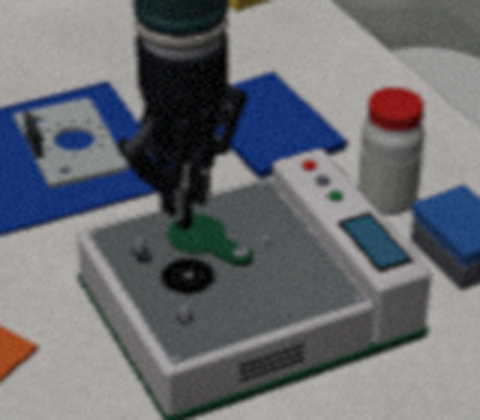

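The cover follows the cage and the port ring at about (188,275) is now visible. I'll continue the swing.

Emit:
step_arm:
  motion:
    - [[0.022,0.011,0.002,0,0,0,-10],[0.022,0.022,0.002,0,0,0,-20],[0.022,0.033,0.0,0,0,0,-30],[0.022,0.043,-0.004,0,0,0,-40],[0.022,0.053,-0.009,0,0,0,-50],[0.022,0.061,-0.016,0,0,0,-59],[0.022,0.069,-0.024,0,0,0,-68],[0.022,0.069,-0.024,0,0,0,-68]]

```text
time: 7.65
tool_pos: [0.6369, 0.0606, 0.1131]
tcp_rot: [2.966, 1.024, -0.006]
wrist_force: [0.1, -0.4, -0.7]
width: 0.256
```

Emit:
step_arm:
  motion:
    - [[0.022,0,0,0,0,0,0],[0.035,0,0,0,0,0,0],[0.035,0,0,0.03,0,0,0],[0.035,0,0,0.07,0,0,0],[0.05,-0.03,0.04,0.1,0,0,8],[0.05,-0.06,0.08,0.1,0,0,16],[0.05,-0.09,0.12,0.1,0,0,24],[0.05,-0.09,0.17,0.1,0,0,32]]

```text
time: 8.65
tool_pos: [0.5445, 0.2313, 0.2133]
tcp_rot: [2.563, 1.809, -0.005]
wrist_force: [0.6, -0.5, -0.0]
width: 0.589
```

```bash
cat > meas.py <<'E'
from h import *
def run(c,arm_ok=True):
    p,d=med(c,3);X=cloud(c,d);print("==",c)
    for n,lo,hi,b in [("dish",.011,.03,(.35,.62,-.43,-.22)),("plate",.0065,.014,(.35,.63,.2,.47)),("bar",.018,.06,(.35,.63,.2,.47)),("knob",.088,.12,(.48,.66,-.05,.12)),("dowel",.0785,.09,(.49,.53,-.06,.12)),("feeder",.062,.1,(.45,.75,-.12,.16))]:
        for P in blobs(X,lo,hi,b,5 if n in("dowel","knob") else 30):
            r=rect(P);print(n,len(P),"mean",(P.mean(0)*1000).round(1),"rect",np.round(r[0],1),np.round(r[1],1),round(r[2],1))
    return p,X
E
python3 - <<'E'
from meas import *
s=read_state();print(s["tool_pos"],s["q"])
for c in("side","top"):run(c)
E
```

```text
[0.54446321 0.23126954 0.21330727] [ 0.3623463   0.13715262  1.83021274 -0.00546367  1.17617215  0.70598434]
== side
dish 423 mean [ 509.7 -278.8   16.8] rect [ 510.8 -277.7] [55.5 53.1] 33.5
dish 479 mean [ 555.1 -380.5   16.7] rect [ 555.9 -378.8] [55.  52.6] 53.9
dish 521 mean [ 462.3 -370.6   16.9] rect [ 463.3 -369.4] [54.6 53.5] 70.3
dish 571 mean [ 376.6 -372.9   17. ] rect [ 377.2 -371.8] [53.8 53.2] 45.1
plate 390 mean [560.  323.5   8. ] rect [557.9 334.5] [133.2  82.2] 82.8
plate 473 mean [408.9 325.3   8. ] rect [407.3 332.2] [133.7  81.7] 79.9
bar 51 mean [519.  332.1  31.7] rect [520.4 337.1] [45.6  8.6] 82.4
bar 44 mean [369.5 332.9  33.4] rect [370.6 338.7] [44.2  7.9] 80.1
knob 43 mean [630.7  61.2  99.1] rect [631.5  62.9] [13.6 13.6] 62.7
dowel 6 mean [512.   73.1  81.5] rect [511.8  72.8] [9.9 2.7] 64.2
dowel 7 mean [507.1 -23.5  80.3] rect [506.7 -24.1] [5.1 4.9] 62.6
feeder 5110 mean [589.7   9.3  72.4] rect [592.2  19.7] [201.7 249.1] 86.9
== top
dish 484 mean [ 556.8 -376.2   18.5] rect [ 557.4 -376.9] [53.6 53.8] 16.6
dish 478 mean [ 511.5 -274.4   18.6] rect [ 511.2 -275.1] [54.7 51.8] 89.2
dish 496 mean [ 464.  -365.9   18.6] rect [ 464.5 -366.7] [53.7 53.9] 17.4
dish 512 mean [ 378.3 -368.1   18.7] rect [ 377.8 -368.7] [53.7 52.3] 88.8
plate 166 mean [542.9 279.1   9.7] rect [548.4 274.7] [23.9 82.6] 67.5
plate 144 mean [534.2 384.3   9.8] rect [534.1 377.4] [55.9 21.5] 83.1
plate 650 mean [423.8 374.1   9.8] rect [416.2 370.5] [57.8 80.6] 79.1
plate 50 mean [431.5 271.5   9.9] rect [431.7 270. ] [26.8 13.4] 31.9
bar 42 mean [523.7 350.2  38.8] rect [524.  349.7] [24.2  7.9] 82.8
knob 41 mean [632.1  64.7 105.4] rect [632.9  64.6] [10.7 12.9] 87.9
dowel 11 mean [513.1  74.8  82.5] rect [513.3  74.6] [5.6 6.1] 46.3
dowel 9 mean [507.8 -20.2  83.2] rect [507.9 -20.3] [4.3 4.2] 87.8
feeder 10463 mean [593.4  22.3  74.5] rect [595.2  22.8] [199.9 250.3] 86.9
```

The knob angle puts the cover at about 2.38 rad, against its stop. Next is the 96 mm plate.

Emit:
step_arm:
  motion:
    - [[0.05,-0.005,0.03,0,0,0,4],[0.05,-0.012,0.06,0,0,0,8],[0.05,-0.02,0.09,0,0,0,12],[0.05,-0.023,0.108,-0.03,0,0,12.5],[0.05,-0.023,0.108,-0.07,0,0,12.5],[0.05,-0.023,0.108,-0.11,0,0,12.5],[0.05,-0.023,0.108,-0.13,0,0,12.5],[0.05,-0.023,0.108,-0.13,0,0,12.5]]

```text
time: 9.95
tool_pos: [0.523, 0.3363, 0.0813]
tcp_rot: [2.359, 2.068, -0.01]
wrist_force: [0.5, -0.1, 0.4]
width: 0.582
```

Run:
```python
from h import *
s=read_state();print(s["tool_pos"],s["tcp_rot"])
shot("side","s3.png",(170,130,330,250),3)
print(read_state()["tool_pos"])
```

```text
[0.52304376 0.33634401 0.08126392] [ 2.35874252  2.06823938 -0.00983109]
[0.52425157 0.33726918 0.08309253]
```

View pics/s3.png

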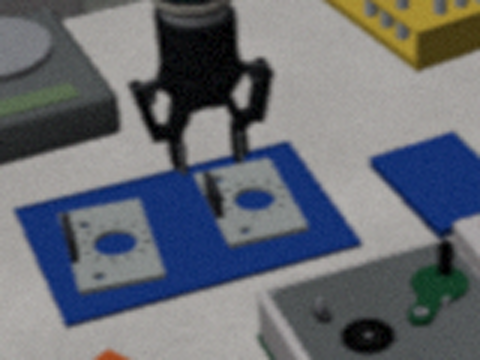

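The fingers straddle the upper plate's bar, seen at (212,195). I'll descend and grip it.

Emit:
step_arm:
  motion:
    - [[0.05,-0.0025,0.0017,-0.015,0,0,0.4],[0.05,-0.0025,0.0017,-0.03,0,0,0.4],[0.05,-0.0025,0.0017,-0.042,0,0,0.4],[0.05,-0.0025,0.0017,-0.048,0,0,0.4],[0.05,-0.0025,0.0017,-0.048,0,0,0.4],[0.05,-0.0025,0.0017,-0.048,0,0,0.4],[0.05,-0.0025,0.0017,-0.048,0,0,0.4],[0.05,-0.0025,0.0017,-0.048,0,0,0.4]]

```text
time: 11.0
tool_pos: [0.522, 0.3392, 0.0356]
tcp_rot: [2.351, 2.076, -0.003]
wrist_force: [-0.4, -0.5, 0.4]
width: 0.586
```

Emit:
step_arm:
  motion:
    - [[0.02,0,0,0,0,0,0],[0.0,0,0,0,0,0,0],[0.0,0,0,0,0,0,0],[0.0,0,0,0,0,0,0],[0.0,0,0,0,0,0,0],[0.0,0,0,0,0,0,0],[0.0,0,0,0,0,0,0],[0.0,0,0,0,0,0,0]]
  newtons: 80

```text
time: 12.0
tool_pos: [0.5223, 0.3393, 0.036]
tcp_rot: [2.351, 2.076, -0.002]
wrist_force: [-0.9, 0.1, 5.0]
width: 0.074
```

Emit:
step_arm:
  motion:
    - [[0.0,0,0,0.01,0,0,0],[0.0,0,0,0.03,0,0,0],[0.0,0,0,0.06,0,0,0],[0.0,0,0,0.09,0,0,0],[0.0,0,0,0.12,0,0,0],[0.0,0,-0.02,0.12,0,0,1],[0.0,-0.005,-0.05,0.12,0,0,2],[0.0,-0.01,-0.09,0.12,0,0,3]]

```text
time: 13.0
tool_pos: [0.5123, 0.249, 0.1573]
tcp_rot: [2.293, 2.139, 0.0]
wrist_force: [0.7, 0.1, -1.5]
width: 0.076
```

Emit:
step_arm:
  motion:
    - [[0.0,-0.003,-0.04,0,0,0,1],[0.0,-0.006,-0.08,0,0,0,1],[0.0,-0.009,-0.12,0,0,0,1],[0.0,-0.012,-0.16,0,0,0,1],[0.0,-0.015,-0.19,0,0,0,1],[0.0,-0.018,-0.21,0,0,0,1],[0.0,-0.02,-0.22,0,0,0,1],[0.0,-0.02,-0.22,0,0,0,1]]

```text
time: 14.0
tool_pos: [0.4923, 0.0288, 0.1577]
tcp_rot: [2.275, 2.157, 0.001]
wrist_force: [0.3, 0.3, -1.3]
width: 0.078
```

Run:
```python
from h import *
s=read_state();print(s["tool_pos"],s["tcp_rot"],s["width"],s["wrist_force"])
ims=[]
for c,b in(("side",(200,150,360,290)),("top",(250,180,410,320))):
    p,d=med(c,3);X=cloud(c,d);np.save(f"/tmp/{c}.npy",X);cv2.imwrite(f"/tmp/{c}.png",p)
    for P in blobs(X,.1,.165,(.4,.75,-.2,.25),30):
        r=rect(P);print(c,len(P),(P.mean(0)*1000).round(1),"rect",np.round(r[0],1),np.round(r[1],1),round(r[2],1),(P[:,2].min()*1000).round(),(P[:,2].max()*1000).round())
    ims.append(cv2.resize(p[b[1]:b[3],b[0]:b[2]],None,fx=2.5,fy=2.5,interpolation=cv2.INTER_CUBIC))
cv2.imwrite("pics/s4.png",np.hstack(ims))
print(read_state()["tool_pos"])
```

```text
[0.49229206 0.02883225 0.15774762] [2.27526493e+00 2.15744326e+00 1.13990017e-03] 0.07829419105297389 [ 0.33707806  0.3375446  -1.31947134]
side 908 [523.3   8.3 132.9] rect [520.6  27.8] [132.9  96.2] 87.0 122.0 165.0
top 36 [632.8  64.8 107.2] rect [633.4  64.5] [13.  10.7] 0.3 100.0 110.0
[0.4924035  0.02970576 0.15724567]
```

View pics/s4.png

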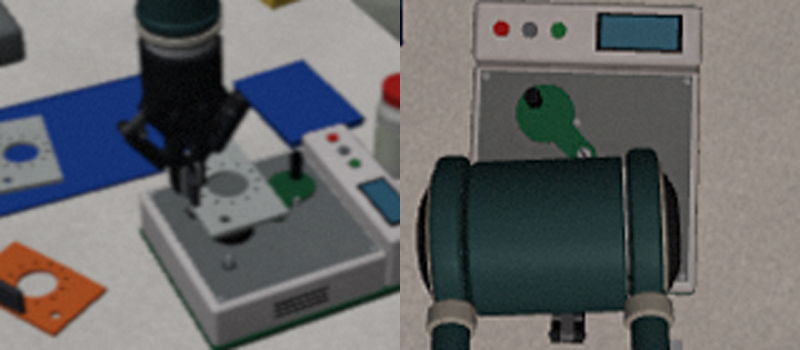

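```bash
cat > pl.py <<'E'
from h import *
def plate(X,zlo,zhi,box=(.46,.6,-.08,.13)):
    B=[P for P in blobs(X,zlo,zhi,box,30)]
    P=max(B,key=len);A=np.c_[P[:,:2]-P[:,:2].mean(0),np.ones(len(P))]
    k=np.linalg.lstsq(A,P[:,2],rcond=None)[0]
    e=np.abs(P[:,2]-A@k)<.003;Q=P[e];r=rect(Q)
    print(len(Q),"slope",k.round(3),"rect",np.round(r[0],1),np.round(r[1],1),r[2])
    return Q,r
if __name__=="__main__":
    X=np.load("/tmp/side.npy");plate(X,.115,.137)
    # opening & holes : gray threshold in ortho view
    p=cv2.imread("/tmp/side.png");s=1.0 # mm/px
    gx,gy=np.meshgrid(np.arange(440,620,.4),np.arange(130,-80,-.4))
    Z=.130
    c=get_calibration("side");Ti=np.linalg.inv(c["world_from_camera"]);K=np.array(c["K"])
    G=np.stack([gx/1000,gy/1000,np.full_like(gx,Z),np.ones_like(gx)],-1)@Ti.T
    q=G[...,:3]@K.T;m=(q[...,:2]/q[...,2:]).astype(np.float32)
    o=cv2.remap(p,m[...,0],m[...,1],cv2.INTER_CUBIC);cv2.imwrite("pics/ortho.png",o)
E
python3 pl.py
```

```text
694 slope [0.    0.004 0.129] rect [526.9  27.5] [132.9  83.6] 86.98744201660156
```

View pics/ortho.png

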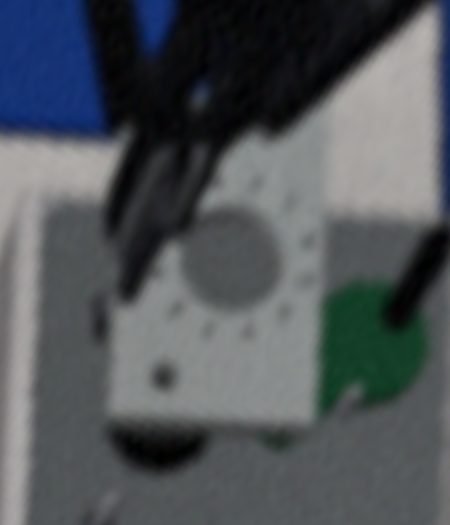

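Run:
```python
from h import *
p=cv2.imread("pics/s2.png");g=p[240:310,150:225].min(2)
for th in(40,50,60):
    m=(g<th).astype(np.uint8);c=max(cv2.findContours(m,0,1)[0],key=cv2.contourArea);e=cv2.fitEllipse(c)
    u,v=(e[0][0]+150+.5)/3-.5+230,(e[0][1]+240+.5)/3-.5+150;print(e,[plane("side",u,v,z).round(4)[:2] for z in(.07,.072)])
p=cv2.imread("/tmp/side.png")
for n,(u,v) in dict(open=(231,260),hole=(164,376)).items(): print(n,px("side",[.44+.0004*u,.13-.0004*v,.13]))
p2=p[225:262,275:330]
P=np.load("/tmp/side.npy");m=(abs(P[...,0]-.62)<.02)&(abs(P[...,1]+.03)<.03);print("deck z side",np.median(P[m][:,2]))
```

```text
((37.48438262939453, 35.76232147216797), (33.69427490234375, 51.43571090698242), 89.45646667480469) [array([0.5347, 0.0236]), array([0.5337, 0.0215])]
((37.39360809326172, 35.776180267333984), (35.22947311401367, 53.42781448364258), 89.1352767944336) [array([0.5346, 0.0236]), array([0.5336, 0.0216])]
((37.39615249633789, 35.79404830932617), (36.78788375854492, 55.348243713378906), 89.28749084472656) [array([0.5346, 0.0236]), array([0.5336, 0.0215])]
open [290.52535698 223.13356655]
hole [289.51923696 237.1734323 ]
deck z side 0.06889284346998048
```

Emit:
step_arm:
  motion:
    - [[0.0,0.001,-0.0028,-0.01,0,0,0],[0.0,0.001,-0.0028,-0.02,0,0,0],[0.0,0.001,-0.0028,-0.03,0,0,0],[0.0,0.001,-0.0028,-0.035,0,0,0],[0.0,0.001,-0.0028,-0.035,0,0,0],[0.0,0.001,-0.0028,-0.035,0,0,0],[0.0,0.001,-0.0028,-0.035,0,0,0],[0.0,0.001,-0.0028,-0.035,0,0,0]]

```text
time: 15.3
tool_pos: [0.4937, 0.0269, 0.1226]
tcp_rot: [2.273, 2.16, 0.001]
wrist_force: [0.2, 0.0, -2.3]
width: 0.072
```

Run:
```python
from pl import *
s=read_state();print(s["tool_pos"],s["tcp_rot"],s["width"],s["wrist_force"])
p,d=med("side",6);X=cloud("side",d);Q,r=plate(X,.085,.1)
print(read_state()["tool_pos"])
# ortho of plate top: show hole region
c=get_calibration("side");Ti=np.linalg.inv(c["world_from_camera"]);K=np.array(c["K"])
def ortho(Z):
    gx,gy=np.meshgrid(np.arange(470,600,.3),np.arange(100,-60,-.3))
    G=np.stack([gx/1000,gy/1000,np.full_like(gx,Z),np.ones_like(gx)],-1)@Ti.T
    q=G[...,:3]@K.T;m=(q[...,:2]/q[...,2:]).astype(np.float32)
    return cv2.remap(p,m[...,0],m[...,1],cv2.INTER_CUBIC)
cv2.imwrite("pics/o5.png",ortho(Q[:,2].mean()))
print(Q[:,2].mean())
```

```text
[0.49366834 0.0269072  0.12262479] [2.27294161e+00 2.15964733e+00 1.13068813e-03] 0.07245403542445761 [ 0.18237553  0.02046795 -2.30101535]
689 slope [0.001 0.005 0.094] rect [527.9  23.5] [127.4  83.2] 87.15901184082031
[0.49342195 0.02691505 0.12229145]
0.09418458081952608
```

View pics/o5.png

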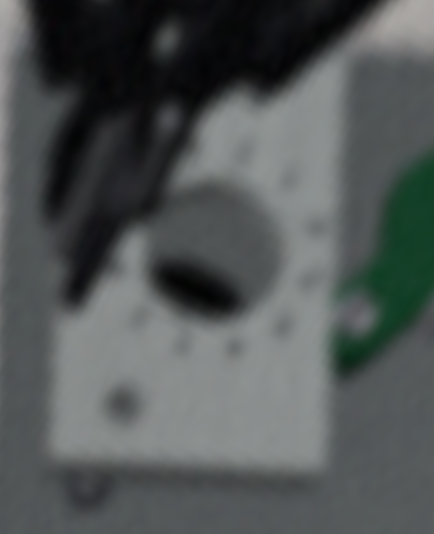

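Emit:
step_arm:
  motion:
    - [[0.0,0,-0.0012,0,0,0,0],[0.0,0,-0.0012,0,0,0,0],[0.0,0,-0.0012,-0.002,0,0,0],[0.0,0,-0.0012,-0.004,0,0,0],[0.0,0,-0.0012,-0.006,0,0,0],[0.0,0,-0.0012,-0.008,0,0,0],[0.0,0,-0.0012,-0.008,0,0,0],[0.0,0,-0.0012,-0.008,0,0,0]]

```text
time: 16.6
tool_pos: [0.4934, 0.0257, 0.1143]
tcp_rot: [2.273, 2.16, 0.0]
wrist_force: [-0.4, 0.1, -1.8]
width: 0.073
```

Emit:
step_arm:
  motion:
    - [[0.0,0,0,-0.001,0,0,0],[0.0,0,0,-0.002,0,0,0],[0.0,0,0,-0.003,0,0,0],[0.0,0,0,-0.004,0,0,0],[0.0,0,0,-0.005,0,0,0],[0.0,0,0,-0.006,0,0,0],[0.0,0,0,-0.006,0,0,0],[0.0,0,0,-0.006,0,0,0]]

```text
time: 17.6
tool_pos: [0.4935, 0.0257, 0.1083]
tcp_rot: [2.273, 2.16, 0.0]
wrist_force: [0.5, 0.3, -1.2]
width: 0.077
```

Still no contact force, so the holes appear to be over both dowels. I'll carry on down.

Emit:
step_arm:
  motion:
    - [[0.0,0,0,-0.001,0,0,0],[0.0,0,0,-0.002,0,0,0],[0.0,0,0,-0.003,0,0,0],[0.0,0,0,-0.0035,0,0,0],[0.0,0,0,-0.004,0,0,0],[0.0,0,0,-0.004,0,0,0],[0.0,0,0,-0.004,0,0,0],[0.0,0,0,-0.004,0,0,0]]

```text
time: 18.6
tool_pos: [0.4935, 0.0257, 0.1043]
tcp_rot: [2.273, 2.16, 0.0]
wrist_force: [0.1, -0.0, -1.2]
width: 0.072
```

Run:
```python
from pl import *
print(read_state()["wrist_force"],read_state()["tool_pos"])
p,d=med("side",4);X=cloud("side",d);plate(X,.0715,.088)
shot("side","s6.png",(250,180,380,280),4)
```

```text
[ 0.05472173 -0.04389436 -1.15292436] [0.49345069 0.02568135 0.10432602]
669 slope [-0.013  0.008  0.076] rect [527.4  20.5] [126.8  82.6] 86.96141815185547
```

View pics/s6.png

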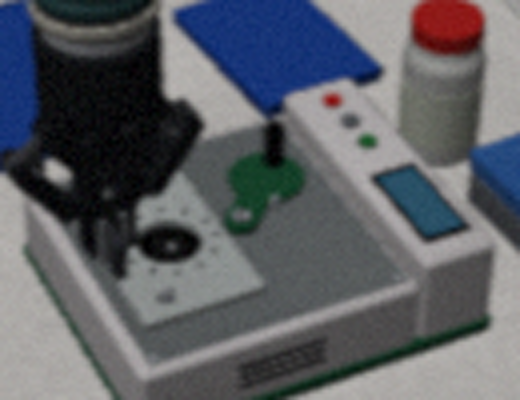

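The plate looks seated with the dowel showing in its hole and the port ring in the opening. I'll ease down slightly and release.

Emit:
step_arm:
  motion:
    - [[0.0,0,0,-0.0005,0,0,0],[0.0,0,0,-0.001,0,0,0],[0.0,0,0,-0.001,0,0,0],[0.02,0,0,-0.001,0,0,0],[0.03,0,0,-0.001,0,0,0],[0.03,0,0,-0.001,0,0,0],[0.03,0,0,0.01,0,0,0],[0.03,0,0,0.04,0,0,0]]

```text
time: 19.85
tool_pos: [0.4921, 0.0257, 0.1438]
tcp_rot: [2.275, 2.162, -0.004]
wrist_force: [1.6, 0.2, 0.0]
width: 0.347
```

Emit:
step_arm:
  motion:
    - [[0.05,0,0,0.06,0,0,0],[0.05,0,0,0.1,0,0,0],[0.05,-0.02,-0.05,0.1,0,0,0],[0.05,-0.04,-0.1,0.1,0,0,0],[0.05,-0.05,-0.15,0.1,0,0,0],[0.05,-0.05,-0.2,0.1,0,0,0],[0.05,-0.05,-0.24,0.1,0,0,0],[0.05,-0.05,-0.24,0.1,0,0,0]]

```text
time: 20.85
tool_pos: [0.442, -0.2167, 0.2447]
tcp_rot: [2.278, 2.156, -0.004]
wrist_force: [0.4, 0.6, -0.1]
width: 0.585
```

Run:
```python
from meas import *
from pl import plate
s=read_state();print(s["tool_pos"],s["tcp_rot"])
ims=[]
for c,b in(("top",(270,180,380,300)),("side",(230,160,390,290))):
    p,X=run(c);plate(X,.0735 if c=="top" else .0725,.082,(.47,.58,-.08,.1))
    ims.append(cv2.resize(p[b[1]:b[3],b[0]:b[2]],(400,400),interpolation=cv2.INTER_CUBIC))
cv2.imwrite("pics/f1.png",np.hstack(ims))
```

```text
[ 0.44203107 -0.21673086  0.24472691] [ 2.27811335  2.15630382 -0.0037917 ]
== top
dish 258 mean [ 567.2 -376.6   18.6] rect [ 567.  -376.4] [35.2 55.5] 0.3
dish 221 mean [ 516.4 -263.2   18.6] rect [ 517.2 -265.3] [32.3 53.9] 60.4
dish 123 mean [ 361.4 -361.1   18.4] rect [ 360.3 -362.2] [47.8 15.5] 69.2
plate 1705 mean [409.6 333.8   9.8] rect [408.9 334.8] [132.   83.4] 79.4
bar 104 mean [373.1 338.8  36.1] rect [372.8 340.5] [44.2  8.3] 79.7
knob 40 mean [632.2  64.6 105.8] rect [633.   64.5] [10.7 12.7] 89.4
knob 85 mean [492.   28.1 106.5] rect [491.5  28.4] [41.6  7.7] 88.4
dowel 12 mean [514.3  75.2  83.2] rect [514.3  75.6] [6.7 6. ] 43.7
dowel 10 mean [508.3 -20.2  82.6] rect [508.9 -20.2] [4.2 6.4] 89.1
feeder 10380 mean [594.1  22.2  75.6] rect [595.1  22.9] [200.2 250. ] 86.8
1838 slope [-0.    -0.001  0.077] rect [528.9  26.6] [129.7  82. ] 88.59876251220703
== side
dish 426 mean [ 509.6 -278.8   16.6] rect [ 509.9 -277.4] [53.4 54.3] 8.8
dish 482 mean [ 555.  -380.6   16.8] rect [ 555.7 -378.9] [53.8 53.2] 58.2
dish 525 mean [ 462.1 -370.7   16.8] rect [ 463.1 -369.3] [53.8 53.9] 72.2
dish 574 mean [ 376.4 -373.    17.1] rect [ 377.2 -372.1] [53.9 53.7] 60.4
plate 483 mean [408.2 325.9   8.2] rect [407.  332.3] [131.7  81.9] 80.3
bar 45 mean [369.4 332.3  33.3] rect [370.4 337. ] [44.4  8. ] 80.3
knob 6 mean [493.2  42.2 105. ] rect [492.8  41.8] [10.2  3.8] 78.6
dowel 5 mean [512.4  73.2  81.9] rect [512.3  73.6] [4.9 2.6] 64.1
feeder 1593 mean [665.4 -22.   78. ] rect [642.3  17. ] [201.8 150.6] 86.8
feeder 525 mean [492.1  56.5  68.8] rect [481.3  38.6] [212.6  76.7] 67.2
feeder 43 mean [510.6  24.8  73.5] rect [510.4  25.7] [54.1 10.3] 59.5
feeder 455 mean [533.2 -44.7  70.8] rect [537.7 -36.8] [104.5  53.3] 64.4
172 slope [0.006 0.004 0.075] rect [542.4 -29.7] [70.8 33.6] 35.669761657714844
```

View pics/f1.png

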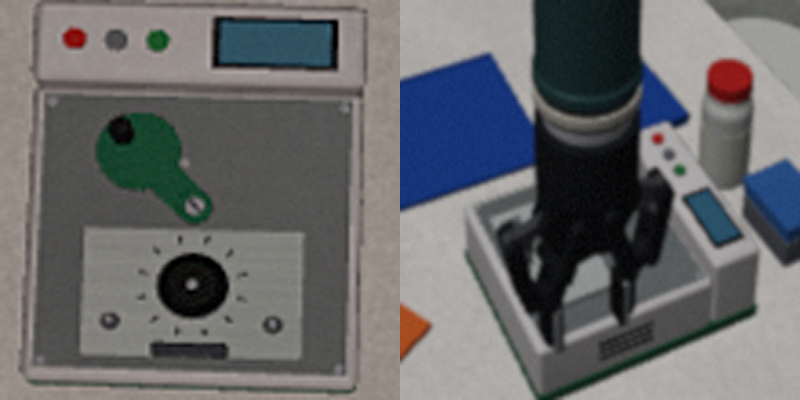

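The plate is seated flat. The top view shows the port through its opening and both dowels through their holes, with the bar to the front and its centre about 1 mm from the port. Dishes next, starting with D2, jaws along y.

Emit:
step_arm:
  motion:
    - [[0.066,0.01,-0.01,0,0,0,-10],[0.066,0.02,-0.02,0,0,0,-20],[0.066,0.03,-0.03,0,0,0,-30],[0.066,0.04,-0.04,-0.02,0,0,-40],[0.066,0.05,-0.05,-0.04,0,0,-50],[0.066,0.06,-0.06,-0.06,0,0,-60],[0.066,0.069,-0.06,-0.08,0,0,-70],[0.066,0.069,-0.06,-0.1,0,0,-80]]

```text
time: 22.15
tool_pos: [0.5121, -0.2723, 0.1433]
tcp_rot: [3.135, 0.19, -0.005]
wrist_force: [-0.2, -0.2, -0.4]
width: 0.774
```

Emit:
step_arm:
  motion:
    - [[0.066,0,0,-0.01,0,0,-9],[0.066,0,0,-0.03,0,0,-10],[0.066,0,0,-0.05,0,0,-10],[0.066,0,0,-0.06,0,0,-10],[0.066,0,0,-0.06,0,0,-10],[0.066,0,0,-0.06,0,0,-10],[0.066,0,0,-0.06,0,0,-10],[0.066,0,0,-0.06,0,0,-10]]

```text
time: 23.15
tool_pos: [0.5125, -0.2726, 0.0841]
tcp_rot: [3.139, -0.084, -0.004]
wrist_force: [0.2, -0.3, -0.1]
width: 0.776
```

Emit:
step_arm:
  motion:
    - [[0.066,-0.0015,-0.0034,-0.015,0,0,0],[0.066,-0.0015,-0.0034,-0.03,0,0,0],[0.066,-0.0015,-0.0034,-0.042,0,0,0],[0.066,-0.0015,-0.0034,-0.05,0,0,0],[0.066,-0.0015,-0.0034,-0.055,0,0,0],[0.066,-0.0015,-0.0034,-0.057,0,0,0],[0.066,-0.0015,-0.0034,-0.057,0,0,0],[0.066,-0.0015,-0.0034,-0.057,0,0,0]]

```text
time: 24.15
tool_pos: [0.5114, -0.2762, 0.0275]
tcp_rot: [3.139, -0.084, -0.002]
wrist_force: [0.1, -0.7, 1.3]
width: 0.774
```

Run:
```python
from h import *
s=read_state();print(s["tool_pos"],s["wrist_force"])
shot("side","d1.png",(280,290,440,410),4)
```

```text
[ 0.51137679 -0.27617117  0.0275365 ] [ 0.10545419 -0.70046757  1.25902621]
```

View pics/d1.png

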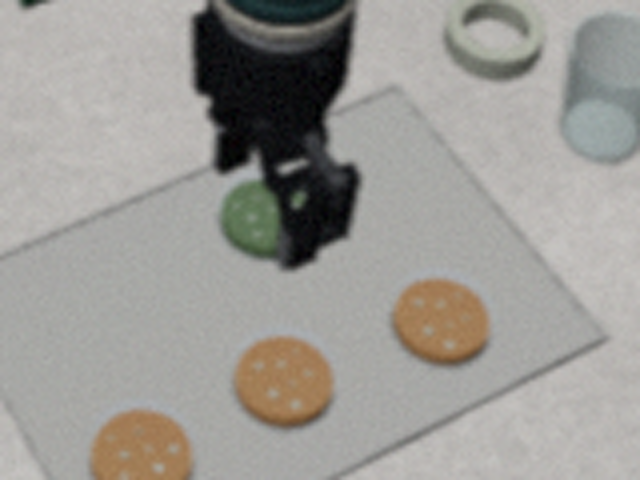

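The near finger sits on the -y side of the green dish, at about (290,250), with its tip just above the tray. I'll close and lift.

Emit:
step_arm:
  motion:
    - [[0.055,0,0,-0.0015,0,0,0],[0.045,0,0,-0.0015,0,0,0],[0.045,0,0,-0.0015,0,0,0],[0.045,0,0,-0.0015,0,0,0],[0.045,0,0,0.0,0,0,0],[0.045,0,0,0.02,0,0,0],[0.045,0,0,0.06,0,0,0],[0.045,0,0,0.12,0,0,0]]
  newtons: 40

```text
time: 25.2
tool_pos: [0.5098, -0.2752, 0.1475]
tcp_rot: [-3.14, 0.084, 0.008]
wrist_force: [1.0, 0.4, -0.5]
width: 0.624
```

Emit:
step_arm:
  motion:
    - [[0.045,0.003,0.04,0,0,0,0],[0.045,0.007,0.085,0,0,0,0],[0.045,0.011,0.13,0,0,0,0],[0.045,0.015,0.175,0,0,0,0],[0.045,0.019,0.22,0,0,0,0],[0.045,0.022,0.26,0,0,0,0],[0.045,0.025,0.29,0,0,0,0],[0.045,0.025,0.3,0,0,0,0]]

```text
time: 26.2
tool_pos: [0.535, 0.0264, 0.1486]
tcp_rot: [-3.14, 0.081, 0.007]
wrist_force: [-0.0, -0.8, -1.2]
width: 0.615
```

Emit:
step_arm:
  motion:
    - [[0.045,0,0,0,0,0,0],[0.045,0,0,-0.01,0,0,0],[0.045,0,0,-0.02,0,0,0],[0.045,0,0,-0.03,0,0,0],[0.045,0,0,-0.035,0,0,0],[0.045,0,0,-0.037,0,0,0],[0.045,0,0,-0.037,0,0,0],[0.045,0,0,-0.037,0,0,0]]

```text
time: 27.2
tool_pos: [0.5353, 0.0264, 0.1119]
tcp_rot: [-3.14, 0.08, 0.005]
wrist_force: [0.4, 0.4, -0.7]
width: 0.619
```

Run:
```python
from h import *
s=read_state();print(s["tool_pos"],s["wrist_force"],s["width"])
p,d=med("side",4);X=cloud("side",d)
for lo in(.093,.096):
  for P in blobs(X,lo,.106,(.49,.59,-.02,.07),30):
    r=rect(P);print(len(P),(P.mean(0)*1000).round(1),np.round(r[0],1),np.round(r[1],1))
cv2.imwrite("pics/d2.png",cv2.resize(p[170:290,230:390],None,fx=4,fy=4,interpolation=cv2.INTER_CUBIC))
```

```text
[0.53531716 0.02641577 0.11193857] [ 0.35604787  0.43496934 -0.66183039] 0.6188432679899581
185 [524.2  24.2 101.1] [529.1  22.6] [44.  68.7]
161 [523.   26.7 101.7] [523.3  22.6] [68.2 33. ]
```

View pics/d2.png

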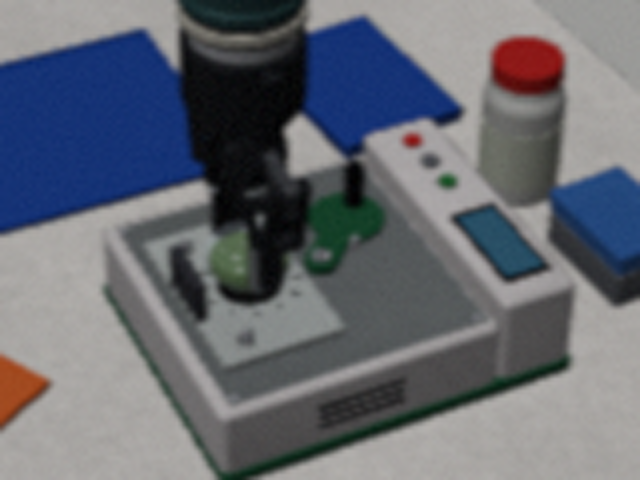

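The dish is held level above the port between bar and cover boss. Lowering.

Emit:
step_arm:
  motion:
    - [[0.045,-0.0003,-0.0007,-0.003,0,0,0],[0.045,-0.0003,-0.0007,-0.006,0,0,0],[0.045,-0.0003,-0.0007,-0.008,0,0,0],[0.045,-0.0003,-0.0007,-0.01,0,0,0],[0.045,-0.0003,-0.0007,-0.0115,0,0,0],[0.045,-0.0003,-0.0007,-0.0125,0,0,0],[0.045,-0.0003,-0.0007,-0.0125,0,0,0],[0.045,-0.0003,-0.0007,-0.0125,0,0,0]]

```text
time: 28.4
tool_pos: [0.5349, 0.0257, 0.0999]
tcp_rot: [-3.14, 0.08, 0.006]
wrist_force: [-2.6, 0.1, 5.4]
width: 0.624
```

Emit:
step_arm:
  motion:
    - [[0.058,0,0,0,0,0,0],[0.068,0,0,0,0,0,0],[0.068,0,0,0,0,0,0],[0.068,0,0,0.005,0,0,0],[0.068,0,0,0.03,0,0,0],[0.068,0,0,0.07,0,0,0],[0.068,0,-0.03,0.11,0,0,0],[0.068,-0.01,-0.08,0.12,0,0,0]]

```text
time: 29.4
tool_pos: [0.5276, -0.0544, 0.2242]
tcp_rot: [3.141, -0.076, 0.006]
wrist_force: [0.6, 0.0, 0.0]
width: 0.797
```

Emit:
step_arm:
  motion:
    - [[0.068,-0.01,-0.05,0,0,0,0],[0.068,-0.02,-0.1,0,0,0,0],[0.068,-0.03,-0.15,0,0,0,0],[0.068,-0.04,-0.2,0,0,0,0],[0.068,-0.05,-0.25,0,0,0,0],[0.068,-0.06,-0.29,-0.03,0,0,0],[0.068,-0.06,-0.31,-0.06,0,0,0],[0.068,-0.06,-0.315,-0.07,0,0,0]]

```text
time: 30.4
tool_pos: [0.4662, -0.3697, 0.1522]
tcp_rot: [-3.138, 0.079, -0.002]
wrist_force: [-0.4, 1.1, -0.3]
width: 0.801
```

```bash
cat > chk.py <<'E'
from meas import *
def chk(n=0):
    s=read_state();print(s["tool_pos"],s["tcp_rot"],s["width"])
    for c in("top","side"):
        p,d=med(c,4);X=cloud(c,d);off=.0015 if c=="top" else -.0005
        zt=.076+.015*n+off
        if n:
            for P in blobs(X,zt-.006,zt+.005,(.497,.58,-.02,.07),30):
                P=P[P[:,0]>.503];r=rect(P);m=cv2.minEnclosingCircle((P[:,:2]*1000).astype(np.float32))
                A=np.c_[P[:,:2]-P[:,:2].mean(0),np.ones(len(P))]
                print(c,"TOP",len(P),(P.mean(0)*1000).round(1),np.round(r[0],1),np.round(r[1],1),"slope",np.linalg.lstsq(A,P[:,2],rcond=None)[0].round(3))
        for P in blobs(X,.011,.03,(.35,.62,-.43,-.22),100):
            r=rect(P);print(c,"dish",len(P),(P.mean(0)*1000).round(1),np.round(r[0],1),np.round(r[1],1))
        cv2.imwrite(f"/tmp/{c}.png",p)
if __name__=="__main__":
    import sys;chk(int(sys.argv[1]))
E
python3 chk.py 1
```

```text
[ 0.46619795 -0.36973055  0.15216246] [-3.13844366e+00  7.86650663e-02 -1.82659630e-03] 0.8008729525572473
top TOP 519 [537.1  26.1  91.8] [537.1  25.8] [52.6 52.5] slope [-0.004  0.     0.092]
top dish 483 [ 556.8 -376.2   18.5] [ 557.1 -376.8] [53.6 53.7]
top dish 270 [ 458.7 -358.7   18.5] [ 462.5 -362.6] [53.6 44.1]
top dish 514 [ 378.3 -368.    18.6] [ 377.9 -368.4] [53.2 52.1]
side TOP 264 [534.8  22.3  89.4] [535.7  24.2] [53.6 53.4] slope [0.01  0.019 0.089]
side dish 477 [ 555.2 -380.5   16.9] [ 556.1 -379.7] [53.6 53.2]
side dish 524 [ 462.2 -370.8   16.9] [ 463.1 -369.5] [54.1 53.7]
side dish 576 [ 376.5 -373.    17. ] [ 377.2 -371.9] [53.4 53.9]
```

Dish 1 sits flat, about 2 mm behind the port axis. I'll offset later placements by -2 mm in x. Picking D3 next.

Emit:
step_arm:
  motion:
    - [[0.068,-0.002,0.0032,-0.03,0,0,0],[0.068,-0.002,0.0032,-0.06,0,0,0],[0.068,-0.002,0.0032,-0.085,0,0,0],[0.068,-0.002,0.0032,-0.105,0,0,0],[0.068,-0.002,0.0032,-0.118,0,0,0],[0.068,-0.002,0.0032,-0.124,0,0,0],[0.068,-0.002,0.0032,-0.125,0,0,0],[0.068,-0.002,0.0032,-0.125,0,0,0]]

```text
time: 31.8
tool_pos: [0.4671, -0.3664, 0.0315]
tcp_rot: [3.138, -0.074, 0.011]
wrist_force: [-0.0, 0.1, 0.5]
width: 0.8
```

Emit:
step_arm:
  motion:
    - [[0.055,0,0,-0.001,0,0,0],[0.045,0,0,-0.001,0,0,0],[0.045,0,0,-0.001,0,0,0],[0.045,0,0,-0.001,0,0,0],[0.045,0,0,-0.001,0,0,0],[0.045,0,0,0.02,0,0,0],[0.045,0,0,0.06,0,0,0],[0.045,0,0,0.12,0,0,0]]

```text
time: 32.8
tool_pos: [0.4656, -0.3652, 0.1504]
tcp_rot: [-3.14, 0.074, -0.005]
wrist_force: [0.3, -1.6, -0.2]
width: 0.612
```

Emit:
step_arm:
  motion:
    - [[0.045,0.009,0.05,0,0,0,0],[0.045,0.018,0.1,0,0,0,0],[0.045,0.027,0.15,0,0,0,0],[0.045,0.036,0.2,0,0,0,0],[0.045,0.045,0.25,0,0,0,0],[0.045,0.055,0.3,0,0,0,0],[0.045,0.064,0.35,0,0,0,0],[0.045,0.071,0.385,0,0,0,0]]

```text
time: 33.8
tool_pos: [0.5367, 0.022, 0.1508]
tcp_rot: [-3.14, 0.072, -0.006]
wrist_force: [1.6, -0.6, -1.1]
width: 0.614
```

Emit:
step_arm:
  motion:
    - [[0.045,0,0.006,0,0,0,0],[0.045,0,0.006,0,0,0,0],[0.045,0,0.006,-0.01,0,0,0],[0.045,0,0.006,-0.018,0,0,0],[0.045,0,0.006,-0.023,0,0,0],[0.045,0,0.006,-0.026,0,0,0],[0.045,0,0.006,-0.026,0,0,0],[0.045,0,0.006,-0.026,0,0,0]]

```text
time: 34.8
tool_pos: [0.5369, 0.0279, 0.125]
tcp_rot: [-3.14, 0.072, -0.007]
wrist_force: [-0.2, -0.1, -0.2]
width: 0.615
```

Run:
```python
from h import *
s=read_state();print(s["tool_pos"],s["wrist_force"],s["width"])
p,d=med("side",3)
cv2.imwrite("pics/d3.png",cv2.resize(p[190:270,250:350],None,fx=6,fy=6,interpolation=cv2.INTER_CUBIC))
print(read_state()["tool_pos"])
```

```text
[0.53694215 0.02794991 0.12496151] [-0.23194886 -0.13785412 -0.22370301] 0.6148192664673944
[0.53696023 0.02803404 0.12507534]
```

View pics/d3.png

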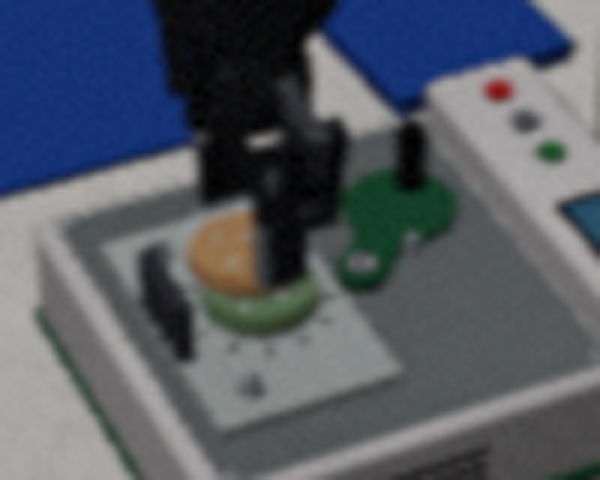

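The orange dish's left edge is at x=188 and the green one's at 203, so the held dish is a few mm left (-x, +y) of it. I'll shift +2 mm in x and -2.2 mm in y while lowering.

Emit:
step_arm:
  motion:
    - [[0.045,0.002,-0.0022,0,0,0,0],[0.045,0.002,-0.0022,-0.001,0,0,0],[0.045,0.002,-0.0022,-0.003,0,0,0],[0.045,0.002,-0.0022,-0.004,0,0,0],[0.045,0.002,-0.0022,-0.005,0,0,0],[0.045,0.002,-0.0022,-0.006,0,0,0],[0.045,0.002,-0.0022,-0.006,0,0,0],[0.045,0.002,-0.0022,-0.006,0,0,0]]

```text
time: 35.95
tool_pos: [0.5392, 0.0258, 0.12]
tcp_rot: [-3.14, 0.072, -0.008]
wrist_force: [-1.6, 0.9, 6.6]
width: 0.615
```

Emit:
step_arm:
  motion:
    - [[0.058,0,0,0,0,0,0],[0.068,0,0,0,0,0,0],[0.068,0,0,0,0,0,0],[0.068,0,0,0.005,0,0,0],[0.068,0,0,0.03,0,0,0],[0.068,0,0,0.07,0,0,0],[0.068,0,-0.04,0.09,0,0,0],[0.068,0,-0.09,0.09,0,0,0]]

```text
time: 36.95
tool_pos: [0.5411, -0.0646, 0.2133]
tcp_rot: [-3.141, 0.068, -0.017]
wrist_force: [1.1, -0.2, -0.1]
width: 0.796
```

Emit:
step_arm:
  motion:
    - [[0.068,0.003,-0.05,0,0,0,0],[0.068,0.006,-0.1,0,0,0,0],[0.068,0.009,-0.15,0,0,0,0],[0.068,0.012,-0.2,0,0,0,0],[0.068,0.015,-0.25,0,0,0,0],[0.068,0.017,-0.29,-0.03,0,0,0],[0.068,0.018,-0.31,-0.06,0,0,0],[0.068,0.018,-0.312,-0.08,0,0,0]]

```text
time: 37.95
tool_pos: [0.5583, -0.3776, 0.1315]
tcp_rot: [-3.14, 0.071, -0.015]
wrist_force: [0.1, 0.1, -0.3]
width: 0.795
```

```bash
python3 chk.py 2; python3 -c "
from h import *
print(read_state()['tool_pos'])"
```

```text
[ 0.55833623 -0.37756044  0.13149871] [-3.13950053  0.07107206 -0.01472889] 0.7948501182260855
top TOP 532 [535.9  27.8 106.7] [536.   28.5] [52.3 52.6] slope [-0.004  0.001  0.107]
top dish 269 [ 547.  -373.9   18.4] [ 548.1 -373. ] [53.9 34.2]
top dish 514 [ 378.4 -368.    18.6] [ 377.8 -368.7] [53.  52.3]
side TOP 269 [533.8  23.6 104.5] [534.4  25.4] [53.  54.6] slope [0.01  0.021 0.104]
side dish 481 [ 555.  -380.5   16.8] [ 556.8 -379.5] [53.3 53.2]
side dish 574 [ 376.4 -372.8   17. ] [ 377.4 -371.6] [53.5 53.8]
[ 0.56026421 -0.37635097  0.13525383]
```

Emit:
step_arm:
  motion:
    - [[0.068,-0.003,0,-0.03,0,0,0],[0.068,-0.003,0,-0.055,0,0,0],[0.068,-0.003,0,-0.075,0,0,0],[0.068,-0.003,0,-0.09,0,0,0],[0.068,-0.003,0,-0.1,0,0,0],[0.068,-0.003,0,-0.106,0,0,0],[0.068,-0.003,0,-0.108,0,0,0],[0.068,-0.003,0,-0.108,0,0,0]]

```text
time: 39.35
tool_pos: [0.5575, -0.3766, 0.0276]
tcp_rot: [3.139, -0.066, 0.022]
wrist_force: [-0.2, -0.7, -0.3]
width: 0.798
```

Emit:
step_arm:
  motion:
    - [[0.055,0,0,-0.001,0,0,0],[0.045,0,0,-0.001,0,0,0],[0.045,0,0,-0.001,0,0,0],[0.045,0,0,-0.001,0,0,0],[0.045,0,0,-0.001,0,0,0],[0.045,0,0,0.02,0,0,0],[0.045,0,0,0.06,0,0,0],[0.045,0,0,0.12,0,0,0]]

```text
time: 40.35
tool_pos: [0.5557, -0.3752, 0.1468]
tcp_rot: [-3.139, 0.066, -0.015]
wrist_force: [0.1, -1.0, -0.5]
width: 0.626
```

Emit:
step_arm:
  motion:
    - [[0.045,-0.003,0.05,0.01,0,0,0],[0.045,-0.006,0.1,0.02,0,0,0],[0.045,-0.009,0.15,0.02,0,0,0],[0.045,-0.012,0.2,0.02,0,0,0],[0.045,-0.015,0.25,0.02,0,0,0],[0.045,-0.018,0.3,0.02,0,0,0],[0.045,-0.021,0.35,0.02,0,0,0],[0.045,-0.022,0.38,0.02,0,0,0]]

```text
time: 41.35
tool_pos: [0.533, 0.007, 0.1676]
tcp_rot: [-3.139, 0.064, -0.015]
wrist_force: [0.1, -0.3, -0.5]
width: 0.623
```

Emit:
step_arm:
  motion:
    - [[0.045,0.002,0.01,0,0,0,0],[0.045,0.002,0.018,0,0,0,0],[0.045,0.002,0.018,-0.008,0,0,0],[0.045,0.002,0.018,-0.018,0,0,0],[0.045,0.002,0.018,-0.026,0,0,0],[0.045,0.002,0.018,-0.031,0,0,0],[0.045,0.002,0.018,-0.031,0,0,0],[0.045,0.002,0.018,-0.031,0,0,0]]

```text
time: 42.35
tool_pos: [0.5353, 0.0249, 0.1369]
tcp_rot: [-3.139, 0.064, -0.016]
wrist_force: [-0.3, -0.1, 0.3]
width: 0.622
```

Run:
```python
from h import *
s=read_state();print(s["tool_pos"],s["wrist_force"],s["width"])
p,d=med("side",3)
cv2.imwrite("pics/d4.png",cv2.resize(p[180:260,250:350],None,fx=6,fy=6,interpolation=cv2.INTER_CUBIC))
print(read_state()["tool_pos"])
```

```text
[0.53530777 0.02489919 0.13686547] [-0.26734797 -0.13373977  0.3117822 ] 0.6222348175057202
[0.53541508 0.02502741 0.13710006]
```

View pics/d4.png

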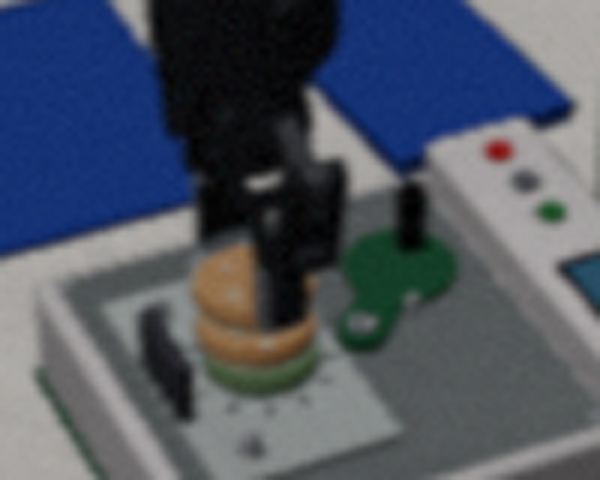

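The held dish lines up with the pile, its left edge at 192 against 195 below. Lowering it.

Emit:
step_arm:
  motion:
    - [[0.045,0.0005,0,-0.002,0,0,0],[0.045,0.0005,0,-0.004,0,0,0],[0.045,0.0005,0,-0.005,0,0,0],[0.045,0.0005,0,-0.006,0,0,0],[0.045,0.0005,0,-0.0068,0,0,0],[0.045,0.0005,0,-0.0068,0,0,0],[0.045,0.0005,0,-0.0068,0,0,0],[0.045,0.0005,0,-0.0068,0,0,0]]

```text
time: 43.5
tool_pos: [0.5359, 0.025, 0.1309]
tcp_rot: [-3.139, 0.064, -0.016]
wrist_force: [-2.0, -0.8, 5.7]
width: 0.623
```

Emit:
step_arm:
  motion:
    - [[0.058,0,0,0,0,0,0],[0.068,0,0,0,0,0,0],[0.068,0,0,0,0,0,0],[0.068,0,0,0.005,0,0,0],[0.068,0,0,0.03,0,0,0],[0.068,0,0,0.07,0,0,0],[0.068,-0.01,-0.04,0.08,0,0,0],[0.068,-0.03,-0.08,0.08,0,0,0]]

```text
time: 44.5
tool_pos: [0.5074, -0.0558, 0.2133]
tcp_rot: [-3.14, 0.061, -0.024]
wrist_force: [-1.0, -0.5, 0.2]
width: 0.8
```

Emit:
step_arm:
  motion:
    - [[0.068,-0.02,-0.05,0,0,0,0],[0.068,-0.04,-0.1,0,0,0,0],[0.068,-0.06,-0.15,0,0,0,0],[0.068,-0.08,-0.2,0,0,0,0],[0.068,-0.1,-0.25,-0.01,0,0,0],[0.068,-0.12,-0.29,-0.04,0,0,0],[0.068,-0.128,-0.31,-0.07,0,0,0],[0.068,-0.128,-0.313,-0.09,0,0,0]]

```text
time: 45.5
tool_pos: [0.3782, -0.3701, 0.1221]
tcp_rot: [-3.139, 0.065, -0.022]
wrist_force: [0.8, 0.2, -0.4]
width: 0.798
```

```bash
python3 chk.py 3; python3 -c "
from h import *
print(read_state()['tool_pos'])"
```

```text
[ 0.37816494 -0.37006649  0.12212752] [-3.13940007  0.06496327 -0.02230324] 0.7978147090968263
top TOP 555 [535.4  26.8 121.6] [535.7  27.1] [52.9 52.4] slope [-0.001 -0.001  0.122]
top dish 215 [ 391.2 -365.9   18.5] [ 389.4 -364.3] [30.3 54.3]
side TOP 70 [522.3  36.7 119.7] [521.5  37.7] [47.5 17.1] slope [ 0.031 -0.036  0.12 ]
side dish 566 [ 376.2 -373.    17. ] [ 377.4 -371.9] [53.4 53.8]
[ 0.38030855 -0.36913318  0.12471876]
```

Emit:
step_arm:
  motion:
    - [[0.068,-0.002,0.0005,-0.03,0,0,0],[0.068,-0.002,0.0005,-0.05,0,0,0],[0.068,-0.002,0.0005,-0.068,0,0,0],[0.068,-0.002,0.0005,-0.082,0,0,0],[0.068,-0.002,0.0005,-0.092,0,0,0],[0.068,-0.002,0.0005,-0.097,0,0,0],[0.068,-0.002,0.0005,-0.0975,0,0,0],[0.068,-0.002,0.0005,-0.0975,0,0,0]]

```text
time: 46.9
tool_pos: [0.3786, -0.369, 0.0277]
tcp_rot: [3.139, -0.06, 0.027]
wrist_force: [0.4, 0.2, -0.2]
width: 0.797
```

Emit:
step_arm:
  motion:
    - [[0.055,0,0,-0.001,0,0,0],[0.045,0,0,-0.001,0,0,0],[0.045,0,0,-0.001,0,0,0],[0.045,0,0,-0.001,0,0,0],[0.045,0,0,-0.001,0,0,0],[0.045,0,0,0.02,0,0,0],[0.045,0,0,0.06,0,0,0],[0.045,0,0,0.12,0,0,0]]

```text
time: 47.9
tool_pos: [0.3773, -0.3675, 0.1467]
tcp_rot: [-3.139, 0.06, -0.022]
wrist_force: [0.4, -0.1, -0.5]
width: 0.622
```

Emit:
step_arm:
  motion:
    - [[0.045,0.02,0.05,0.01,0,0,0],[0.045,0.04,0.1,0.03,0,0,0],[0.045,0.06,0.15,0.035,0,0,0],[0.045,0.08,0.2,0.035,0,0,0],[0.045,0.1,0.25,0.035,0,0,0],[0.045,0.12,0.3,0.035,0,0,0],[0.045,0.14,0.35,0.035,0,0,0],[0.045,0.15,0.375,0.035,0,0,0]]

```text
time: 48.9
tool_pos: [0.5278, 0.01, 0.1818]
tcp_rot: [-3.138, 0.056, -0.023]
wrist_force: [0.8, -0.4, -0.6]
width: 0.622
```

Emit:
step_arm:
  motion:
    - [[0.045,0.005,0.01,0,0,0,0],[0.045,0.0075,0.015,0,0,0,0],[0.045,0.0075,0.015,-0.008,0,0,0],[0.045,0.0075,0.015,-0.016,0,0,0],[0.045,0.0075,0.015,-0.024,0,0,0],[0.045,0.0075,0.015,-0.029,0,0,0],[0.045,0.0075,0.015,-0.029,0,0,0],[0.045,0.0075,0.015,-0.029,0,0,0]]

```text
time: 49.9
tool_pos: [0.5356, 0.025, 0.153]
tcp_rot: [-3.138, 0.056, -0.024]
wrist_force: [-0.5, 0.2, 0.1]
width: 0.625
```

Run:
```python
from h import *
s=read_state();print(s["tool_pos"],s["wrist_force"],s["width"])
p,d=med("side",3)
cv2.imwrite("pics/d5.png",cv2.resize(p[180:260,250:350],None,fx=6,fy=6,interpolation=cv2.INTER_CUBIC))
print(read_state()["tool_pos"])
```

```text
[0.53556196 0.02498469 0.15301833] [-0.47195891  0.15236392  0.12598517] 0.6250440227091097
[0.53564193 0.02508513 0.15320548]
```

View pics/d5.png

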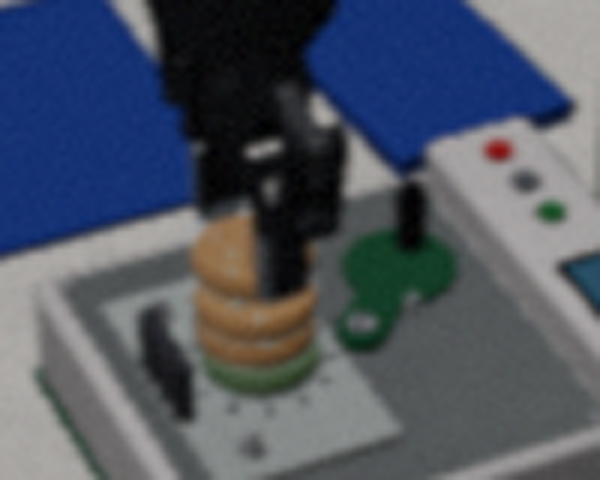

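The last dish is aligned with the pile, left edges at 192 and 194. Lowering it.

Emit:
step_arm:
  motion:
    - [[0.045,0.0003,0,-0.002,0,0,0],[0.045,0.0003,0,-0.004,0,0,0],[0.045,0.0003,0,-0.005,0,0,0],[0.045,0.0003,0,-0.006,0,0,0],[0.045,0.0003,0,-0.007,0,0,0],[0.045,0.0003,0,-0.0073,0,0,0],[0.045,0.0003,0,-0.0073,0,0,0],[0.045,0.0003,0,-0.0073,0,0,0]]

```text
time: 51.05
tool_pos: [0.536, 0.0251, 0.1459]
tcp_rot: [-3.138, 0.056, -0.024]
wrist_force: [-0.7, 0.5, 0.1]
width: 0.623
```

Emit:
step_arm:
  motion:
    - [[0.045,0,0,-0.0005,0,0,0],[0.045,0,0,-0.001,0,0,0],[0.045,0,0,-0.001,0,0,0],[0.058,0,0,-0.001,0,0,0],[0.068,0,0,-0.001,0,0,0],[0.068,0,0,-0.001,0,0,0],[0.068,0,0,0.004,0,0,0],[0.068,0,0,0.03,0,0,0]]

```text
time: 52.05
tool_pos: [0.5344, 0.0251, 0.1744]
tcp_rot: [-3.138, 0.056, -0.017]
wrist_force: [0.4, -0.1, 1.2]
width: 0.799
```

Emit:
step_arm:
  motion:
    - [[0.068,0,0,0.04,0,0,0],[0.068,0,0,0.07,0,0,0],[0.068,0,-0.05,0.07,0,0,0],[0.068,-0.02,-0.1,0.07,0,0,0],[0.068,-0.04,-0.15,0.07,0,0,0],[0.068,-0.06,-0.2,0.07,0,0,0],[0.068,-0.08,-0.25,0.07,0,0,0],[0.068,-0.1,-0.3,0.07,0,0,0]]

```text
time: 53.05
tool_pos: [0.4336, -0.2765, 0.245]
tcp_rot: [-3.139, 0.056, -0.019]
wrist_force: [0.3, 0.2, -0.4]
width: 0.795
```

```bash
python3 chk.py 4
python3 - <<'E'
from meas import *
from pl import plate
p,X=run("top");plate(X,.0735,.082,(.47,.58,-.08,.1))
cv2.imwrite("pics/fin.png",np.hstack([cv2.resize(cv2.imread("/tmp/top.png")[100:380,130:530],None,fx=1,fy=1),cv2.resize(cv2.imread("/tmp/side.png")[160:300,200:400],None,fx=2,fy=2)]))
for c in["forceps","tip_box","tape_roll","beaker","reagent_bottle","spray_bottle","notebook"]:
    print(c,[(round(r["score"],2),w("top",r["xyz"]).round(3)) for r in spot_in("top",c)[:1]])
E
```

```text
[ 0.43363869 -0.27648667  0.24501165] [-3.13899888  0.05592768 -0.01867125] 0.7949944071536572
top TOP 570 [535.6  26.8 136.7] [536.4  26.6] [52.8 53.1] slope [ 0.001 -0.002  0.137]
side TOP 178 [526.5  27.2 134.5] [525.8  29.5] [55.4 32.4] slope [0.016 0.009 0.134]
== top
plate 1715 mean [409.7 333.9   9.8] rect [409.2 335.1] [132.1  82.7] 80.3
bar 103 mean [373.  338.7  36.2] rect [372.6 340.2] [43.5  8.2] 79.6
knob 41 mean [632.2  64.8 105. ] rect [633.2  64.5] [10.8 12.9] 88.1
knob 89 mean [493.5  25.8 105.6] rect [493.7  26.2] [41.6  8. ] 86.3
dowel 12 mean [513.6  75.   82.5] rect [513.4  74.6] [6.3 6.4] 89.9
dowel 10 mean [508.3 -20.2  82.8] rect [508.9 -20.2] [4.3 6.6] 89.4
feeder 9792 mean [597.3  21.9  75.8] rect [594.9  22.9] [200.2 249.7] 86.8
1559 slope [-0.003 -0.     0.077] rect [530.5  24.1] [131.6  82.4] 86.94332122802734
forceps [(0.74, array([ 0.37 , -0.045,  0.007]))]
tip_box [(0.77, array([ 0.807, -0.001,  0.051]))]
tape_roll [(0.7, array([ 0.706, -0.222,  0.019]))]
beaker [(0.67, array([0.619, 0.02 , 0.071]))]
reagent_bottle [(0.92, array([0.784, 0.103, 0.113]))]
spray_bottle [(0.94, array([ 0.792, -0.1  ,  0.086]))]
notebook [(0.65, array([0.748, 0.27 , 0.013]))]
```

View pics/fin.png

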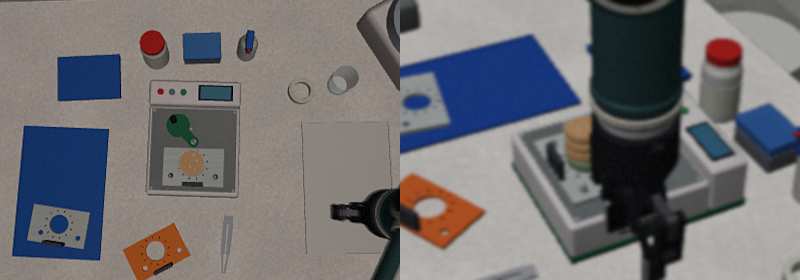

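Last check: I'll move the arm out of the side view and fit a circle to each dish layer numerically.

Emit:
step_arm:
  motion:
    - [[0.068,-0.02,-0.03,0.02,0,0,0],[0.068,-0.03,-0.07,0.04,0,0,0],[0.068,-0.03,-0.12,0.05,0,0,0],[0.068,-0.03,-0.16,0.05,0,0,0],[0.068,-0.03,-0.2,0.05,0,0,0],[0.068,-0.03,-0.24,0.05,0,0,0],[0.068,-0.03,-0.26,0.05,0,0,0],[0.068,-0.03,-0.26,0.05,0,0,0]]

```text
time: 54.95
tool_pos: [0.4041, -0.5355, 0.2938]
tcp_rot: [-3.137, 0.058, -0.016]
wrist_force: [0.8, 0.0, 0.4]
width: 0.799
```

Run:
```python
from meas import *
from scipy.optimize import least_squares
p,d=med("side",6);X=cloud("side",d)
M=(abs(X[...,0]-.536)<.034)&(abs(X[...,1]-.025)<.036)
for n in range(4):
    lo=.0755+.015*n;m=M&(X[...,2]>lo+.003)&(X[...,2]<lo+.011);P=X[m][:,:2]*1000
    f=lambda c:np.hypot(P[:,0]-c[0],P[:,1]-c[1])-27.5
    r=least_squares(f,[534,24],loss="soft_l1");print(n,len(P),r.x.round(1),np.abs(r.fun).mean().round(2))
m=M&(X[...,2]>.131);P=X[m];print("top",P.mean(0),rect(P))
# port reference in side: feeder rect
run("side")
s=read_state();print(s["time"],s["wrist_force"])
```

```text
0 54 [536.4  25.4] 0.59
1 54 [535.3  26.9] 0.48
2 53 [534.9  25.6] 0.58
3 51 [534.9  26.3] 0.47
top [0.53391424 0.02290651 0.13819478] ((534.8453369140625, 18.26795768737793), (52.79926300048828, 65.75043487548828), 7.492650508880615)
== side
plate 508 mean [408.5 326.4   8.1] rect [407.2 331.6] [133.5  81.7] 79.8
bar 44 mean [369.4 332.8  33.5] rect [370.7 338.1] [46.2  7.9] 80.3
knob 43 mean [630.8  61.1  99.1] rect [631.3  62.6] [14.  13.5] 58.0
knob 213 mean [525.7   6.6 104.2] rect [526.1  11.6] [26.3 53.4] 58.8
knob 77 mean [490.8  20.9 100.1] rect [491.9  23.9] [44.  8.] 86.5
dowel 6 mean [512.1  73.4  81.2] rect [512.4  73.9] [5.8 2.6] 62.6
dowel 40 mean [517.7   8.5  84.4] rect [516.  12.] [ 8.8 37.6] 33.2
dowel 6 mean [491.7   3.2  84.1] rect [491.6   3.1] [0.8 2.7] 73.8
dowel 6 mean [506.1 -23.6  81.4] rect [506.7 -23.3] [2.8 5.2] 80.0
feeder 4619 mean [592.6   0.8  74.3] rect [593.1  20.2] [202.1 249.6] 86.9
55.4 [-0.20018505  1.3713238   0.04180995]
```

```bash
python3 -c "
from workcell import *
print(finish_job())"
```

```text
the job is handed in; nothing more can be done
None
```

The feeder is set up and the job is handed in at about 55 s of the 210 s; no verdict was reported. All the measured end conditions were within their limits.

- **Cover:** I swung it to about 2.38 rad, against its stop.
- **Plates:** The plate with holes 96 mm apart is down over both dowels, bar to the front. It read flat, with its centre 1–2.5 mm from the port (limit 4 mm). The other plate was not touched and lies flat on the blue tray.
- **Dishes:** All four dishes that were out are in one pile on the fitted plate. It read flat from the top camera.
- **Surroundings:** By network readings, six of the seven bystanders had not moved. The beaker reading was a false hit on the feeder, but the last picture shows it in its usual place.

**Disagreements:**
- **Pile centring:** The top camera put each dish within about 2.2 mm of the port axis as it was placed. A final circle fit from the side camera gave up to 3.8 mm (limit 5 mm). That fit is the looser of the two, and the cameras differ by about 2–3 mm.
- **Plate shift:** The fitted plate moved about 2 mm within its dowel clearance while I was stacking.
- **Picture budget:** I viewed 17 pictures, three over the budget of 14.

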